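# Put the piled-up filter-change kit back on its outline pads

### The job

After a filter change the parts were left in one pile: take it apart from the top down, one thing at a time, and set each thing down flat in the middle of the pad that bears its outline: filter cube on the square pad, slide case on the narrow rectangular pad, tape roll on the round pad, parts case on the large rectangular pad. Lay the two cases lengthwise along their pads. Keep everything level, do not drop anything, and leave all the other things on the table where they are.

Things in the scene. Friction and masses are not known exactly. Their poses are not given: they have to be found in the camera images.
- filter_cube_mid (a point): Black filter cube, the top thing of the pile. Solid walls 38 x 38 mm in plan and 38 mm high (a low trim on top brings it to 41 mm). The point is its centre, 19 mm above its underside; x and y are normal to its sides, z up. It may be gripped across either pair of sides, best across y (its -x side is an open window). It stands on the slide case.
- slide_case_mid (a point): Flat black case for one slide, second from the top. 31 mm (x) x 80 mm (y) x 8 mm high. The point is its centre, 4 mm above its underside; y runs along its length. It lies on the tape roll, its ends sticking out, and the roll is wider than it, so for a grip across x the fingertips must stop between the roll's top and the case's top (8 mm).
- tape_roll_mid (a point): Flat yellow roll of marking tape with a hole in the middle, third from the top. About 65 mm across, 19 mm high. The point is the middle of the roll, 9.5 mm above its underside, z along the roll's axis. It lies on the parts case and is gripped across its full diameter; treat the hole as closed.
- parts_case_mid (a point): Plain grey closed parts case with rounded edges and two black latches, at the bottom of the pile on the table. 58 mm (x) x 92 mm (y) x 22 mm high, 0.1 to 0.21 kg. The point is its centre, 11 mm above the table; y runs along its length. Its lid does not open.
- cube_pad_top (a point): Fixed flat square 64 x 64 mm plate 5 mm thick, aluminium edge with dark rubber top and a thin grey outline of the filter cube on it. The point is the centre of its top face (z = 0.005 m), x and y along its sides.
- slide_pad_top (a point): Fixed flat narrow rectangular 56 mm (x) x 104 mm (y) plate 5 mm thick, aluminium edge with dark rubber top and a thin grey outline of the slide case on it. The point is the centre of its top face (z = 0.005 m), y along its length.
- tape_pad_top (a point): Fixed flat round 90 mm plate 5 mm thick, aluminium edge with dark rubber top and a thin grey outline of the tape roll on it. The point is the centre of its top face (z = 0.005 m).
- case_pad_top (a point): Fixed flat large rectangular 80 mm (x) x 114 mm (y) plate 5 mm thick, aluminium edge with dark rubber top and a thin grey outline of the parts case on it. The point is the centre of its top face (z = 0.005 m), y along its length.
- lens_cleaner: Bystander: loose white spray bottle with blue cap, 35 mm across, 120 mm high, standing amid the work. Origin at the centre of its underside. Not to be moved.
- dust_cap: Bystander: loose round black dust cap, 41 mm across, 13 mm high, lying at the table's front edge. Origin at the centre of its underside. Not to be moved.

How it is judged (in metres and radians):
On the way, in this order (a step that is already met when the one before it is completed fails the run):
1. the filter cube stands released on its pad (horizontal distance between filter_cube_mid and cube_pad_top below 0.012 m and z of filter_cube_mid in the frame of cube_pad_top between 0.015 and 0.023 m and angle between filter_cube_mid's own z axis and vertical below 0.1 rad and contact force between filter_cube and the fingers below 0.1 N and linear speed of filter_cube below 0.02 m/s), for 0.2 s.
2. the slide case stands released on its pad (horizontal distance between slide_case_mid and slide_pad_top below 0.012 m and z of slide_case_mid in the frame of slide_pad_top between 0 and 0.008 m and angle between slide_case_mid's own z axis and vertical below 0.1 rad and angle between the y axis of slide_case_mid and the y axis of slide_pad_top, either way round below 0.25 rad and contact force between slide_case and the fingers below 0.1 N and linear speed of slide_case below 0.02 m/s), for 0.2 s.
3. the tape roll stands released on its pad (horizontal distance between tape_roll_mid and tape_pad_top below 0.012 m and z of tape_roll_mid in the frame of tape_pad_top between 0.0055 and 0.0135 m and angle between tape_roll_mid's own z axis and vertical below 0.1 rad and contact force between tape_roll and the fingers below 0.1 N and linear speed of tape_roll below 0.02 m/s), for 0.2 s.
4. the parts case stands released on its pad (horizontal distance between parts_case_mid and case_pad_top below 0.012 m and z of parts_case_mid in the frame of case_pad_top between 0.007 and 0.015 m and angle between parts_case_mid's own z axis and vertical below 0.1 rad and angle between the y axis of parts_case_mid and the y axis of case_pad_top, either way round below 0.25 rad and contact force between parts_case and the fingers below 0.1 N and linear speed of parts_case below 0.02 m/s), for 0.2 s.
At the end, for the whole second after the job is handed in: Filter cube, slide case, tape roll and parts case each lie flat (within 0.1 rad) on top of their own pad, centre within 12 mm of the pad's centre and height within 4 mm, the two cases within 0.25 rad of their pad's length (either way round), all released and at rest (all of step 1 and all of step 2 and all of step 3 and all of step 4); the robot touches nothing.
It fails at once if a thing of the pile is tipped over or steeply tilted (angle between any of filter_cube_mid, slide_case_mid, tape_roll_mid, parts_case_mid's own z axis and vertical above 0.6 rad).
It fails at once if a thing of the pile falls or is dropped ((linear speed of filter_cube above 0.6 m/s and contact force between filter_cube and the fingers below 0.01 N) or (linear speed of slide_case above 0.6 m/s and contact force between slide_case and the fingers below 0.01 N) or (linear speed of tape_roll above 0.6 m/s and contact force between tape_roll and the fingers below 0.01 N) or (linear speed of parts_case above 0.6 m/s and contact force between parts_case and the fingers below 0.01 N)).
It fails at once if the lens cleaner bottle or the dust cap is moved more than 30 mm (distance of any of lens_cleaner, dust_cap from where it was at the start of the episode above 0.03 m).
It also fails if it takes over 120 s, if anything falls off the work surface, if the arm or the gripper's body presses on something with over 40 N, if the wrist force passes 120 N, or if a joint passes its speed limit or range.

### The arm

A 6-joint arm with a two-finger parallel gripper is mounted at the origin on a cart in front of the work surface, level with it; the furniture and walls round the work are solid. World frame = base frame: x ahead of the robot, y to its left, z up, the work surface at z = 0. Lengths are in mm, angles in rad, forces in N, time in s.
With the tool pointing down it reaches from about 350 to 875 mm from the base axis. Payload 4.2 kg.
Tool frame: the origin (TCP) lies on the centre line of the jaws, within the pads' length; the fingertips stand 22 mm ahead of it and the grasp point (between the pads) lies 3 mm ahead of it (arm.nose_length is the distance from the TCP to the fingertips, in mm); z points along the fingers, x is the direction in which the jaws open and shut, and the axes are right-handed (so a half turn about z gives the same grasp; the last joint's range is limited). The gripper opens to 85 mm and grips with 20 to 120 N. Pads are 22 mm wide; open, the fingers measure 114 mm over their backs; the gripper's body (76 mm by 85 mm) begins 54 mm behind the grasp point. The pads swing forward as they close: fully open they stand 13 mm farther back than shut.
Start: joints at [1.457, 0.385, 0.008, 0, -1.194, -0.259], TCP at [227.607, 582.06, 253.312] pointing down, gripper open.
Joint ranges: [-3.14, 3.14], [-1.21, 2.06], [-1.07, 1.41], [-3.16, 2.05], [-2.99, -0.16], [-3.1, 3.1]. Speed limits (rad/s): [2.79, 2.79, 3.14, 3.14, 3.14, 3.14].

### API

Orientations are given as a unit quaternion [x, y, z, w].
In Python, from bench import telemetry, get_image, workorder, nets, arm gives the robot as it stands.
- The arm moves only by the tool apply_moves, never from a script. Its argument "steps" is a list of rows, each an object with "hand": the opening, from 0 (shut) to 1 (fully open); "xyz": the shift along the tool's x, y, z in cm, a list of three; "delta_rot": the turn, a rotation vector about the tool's x, y, z in rad, a list of three. In form: [{"hand": hand, "xyz": [x, y, z], "delta_rot": [wx, wy, wz]}, ...]. A call has 1 to 12 rows; each row is the pose to reach, as a shift and turn from the pose commanded when the call began, along the tool's axes at that moment; what a row does not reach only later rows make up. A row lasts 1/12 s, in which the tool goes at most 41.7 mm and 7.16 degrees, less where a joint would pass 70% of its speed; a pose out of reach is approached as far as the arm can. A call with a gripper value outside its range is refused whole. The fingers move at their own pace and stop on an object; the grip force is fixed at half the most. Time passes only in rows, so rows that repeat a pose let the fingers close. It gives the time, the measured TCP pose, the force and the opening at its end, in the units of the state.
- telemetry.read_state(): the state, without advancing time (a new reading comes with each control period).
- get_image(name): name is "scene" or "top"; returns a dict with "frame" (400x640x3 uint8, blue, green, red), "fx", "fy", "cx", "cy" (pixels), "origin" and "orientation" of the camera in the world. Camera axes: x right, y down, z forward; pixel columns grow to the right and rows downward; lengths in mm; the calibration is good to about 2 mm. A picture is of the moment at which its call begins. There is no depth.
- workorder.job_done(): hands the job in, once; it reports no verdict.
Trained networks look in a picture, given as the dict that the camera call returned (one of the last four; its "shot" number tells which), for a name from the list of things; names that differ only in an ending like _2 or _b are one class to them, and where a whole thing is asked for, a point or a joint stands for the part that bears it (a point fixed in the world has none). Each returns a list of dicts, best first, with "confidence" (0 to 1); they miss things now and then, are a little off and sometimes report something else, mostly with a low value. They report only what shows in the picture. A call takes as long as a camera call.
- nets.recognise(picture, label): "xyz" ([x, y, z] in mm, in world coordinates, good to about 4 mm: the middle of the surface that is visible of it).
- nets.outline_of(picture, label): "pixels" (400x640 bool, what is visible of it).
- nets.pinpoint(picture, label): "xyz" ([x, y, z] in mm, in world coordinates, good to about 4 mm: a listed point, or the origin of a listed thing).
The state is a dict: "clock": time; "joints": joint angles; "joint_vel": joint speeds; "joint_efforts": joint torques, N m; "position": TCP position; "ee_rot": TCP orientation; "contact_force": force on the tool from outside, world axes, zero at the start; "wrist_torque": the same for the moment, N m; "gripper_width": finger opening in mm.
Only numpy, scipy, OpenCV 4.12 (cv2) and the standard library are available. Lean on these libraries where they do the work, as an engineer would, in place of code of your own. Each camera call takes 0.05 s, during which the arm holds its last target.

## Working session

There is one attempt and no reset: what is moved stays moved. The work goes in short steps, Python scripts to look and compute and a tool call to move; the robot and the scene stay as the last step left them, time stands still between calls to the robot, and variables do not carry over. Pictures are saved under pics/ and viewed, and the job is handed in when it is done.

Besides the shell and the picture viewer there is one more tool, called after "Call:" by a JSON object that holds its "api" and its "payload", one argument or row to a line. apply_moves: Moves the arm, as the interface text tells. Its arguments: {"type":"object","properties":{"steps":{"type":"array"}},"required":["steps"]}

```bash
ls; mkdir -p pics; python3 - <<'E'
from bench import telemetry, get_image, nets, arm
import cv2
print(telemetry.read_state()); print([a for a in dir(arm) if a[0]!='_'], arm.nose_length)
for n in ['top','scene']:
    p=get_image(n); cv2.imwrite(f'pics/{n}0.png',p['frame']); print(n,p['fx'],p['fy'],p['cx'],p['cy'],p['origin'],p['orientation'])
    for l in 'filter_cube_mid slide_case_mid tape_roll_mid parts_case_mid cube_pad_top slide_pad_top tape_pad_top case_pad_top lens_cleaner dust_cap'.split():
        print(l,[(r['xyz'],r['confidence']) for r in nets.pinpoint(p,l)][:2])
E
```

```text
pics
{'clock': 0.0, 'joints': array([ 1.45658142e+00,  3.85567143e-01,  6.63685251e-03, -4.84467917e-04,
       -1.19395539e+00, -2.58637125e-01]), 'joint_vel': array([ 0.00046026, -0.00028185,  0.00054202,  0.00018434,  0.00030326,
        0.00113056]), 'joint_efforts': array([-1.26577597e-03, -3.92292273e+01,  1.88402456e+01,  4.18652058e+00,
       -4.70797313e-03, -1.28385878e-06]), 'position': array([227.43982946, 581.59221431, 252.22158484]), 'ee_rot': array([-5.63719711e-01,  8.25965463e-01, -6.42770090e-04, -8.53749579e-04]), 'contact_force': array([ 0.57150041, -0.47472053,  0.44272967]), 'wrist_torque': array([-0.03235405, -0.02158537, -0.00049611]), 'gripper_width': 85.46859364940266}
['IKError', 'nose_length'] 22.0
top 457.8656486092546 457.8656486092546 321.38986994782664 195.54234855170358 [ 400.69052186   56.99412524 1109.18081974] [ 0.71586314 -0.69672788  0.02983811 -0.03492724]
filter_cube_mid [([480.2, 412.1, 66.9], 0.59)]
slide_case_mid [([467.5, -33.5, 9.2], 0.67), ([484.4, 408.9, 45.2], 0.54)]
tape_roll_mid [([479.0, 403.4, 28.8], 0.76)]
parts_case_mid [([482.2, 403.1, 13.6], 0.77)]
cube_pad_top []
slide_pad_top [([489.4, 267.4, 10.1], 0.56)]
tape_pad_top [([466.7, -35.2, 7.4], 0.86)]
case_pad_top [([471.5, -255.5, 6.2], 0.91)]
lens_cleaner [([564.9, 49.1, -1.1], 0.63)]
dust_cap [([403.5, 134.9, -1.2], 0.57)]
scene 439.6571362777068 439.6571362777068 318.20485529521164 200.2705104767811 [ 49.38212617 953.38872563 858.93354476] [-0.19083157  0.87964954 -0.42518522  0.0949607 ]
filter_cube_mid [([481.9, 411.2, 65.4], 0.71), ([480.0, 406.9, 42.1], 0.27)]
slide_case_mid [([482.6, 410.3, 42.9], 0.73)]
tape_roll_mid [([478.2, 407.4, 31.5], 0.48)]
parts_case_mid [([479.5, 402.5, 7.6], 0.65), ([483.3, 409.0, 45.3], 0.61)]
cube_pad_top []
slide_pad_top [([492.7, 269.2, 8.1], 0.68)]
tape_pad_top []
case_pad_top [([471.4, -257.7, 2.6], 0.62)]
lens_cleaner []
dust_cap [([483.4, 411.8, 69.7], 0.5)]
```

View pics/top0.png

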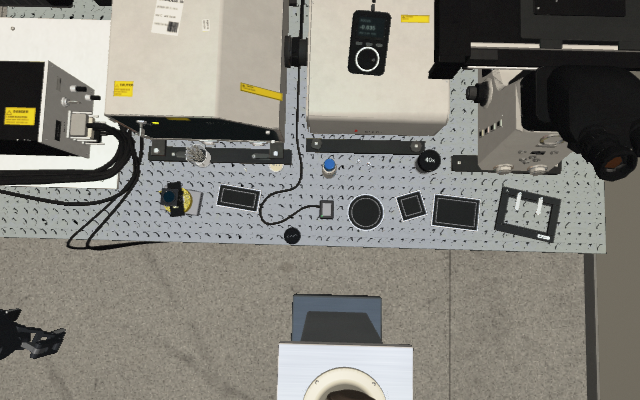

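View pics/scene0.png

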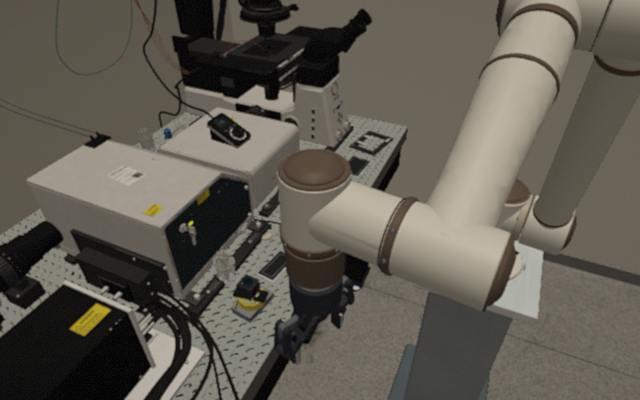

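```bash
cat > h.py <<'E'
import numpy as np, cv2
from scipy.spatial.transform import Rotation as R
def ray(p,u,v,z):
    Rm=R.from_quat(p['orientation']).as_matrix()
    d=Rm@np.array([(u-p['cx'])/p['fx'],(v-p['cy'])/p['fy'],1.]); o=np.array(p['origin'])
    return o+d*(z-o[2])/d[2]
def proj(p,X):
    Rm=R.from_quat(p['orientation']).as_matrix()
    c=Rm.T@(np.array(X,float)-np.array(p['origin']))
    return np.array([p['cx']+p['fx']*c[0]/c[2],p['cy']+p['fy']*c[1]/c[2]])
E
python3 - <<'E'
from h import *
from bench import get_image, nets
p=get_image('top'); f=p['frame']
cv2.imwrite('pics/pads.png',cv2.resize(f[170:250,345:485],None,fx=5.7,fy=5.7,interpolation=cv2.INTER_CUBIC))
cv2.imwrite('pics/pile.png',cv2.resize(f[165:250,150:280],None,fx=6,fy=6,interpolation=cv2.INTER_CUBIC))
for l in 'cube_pad_top slide_pad_top tape_pad_top case_pad_top filter_cube_mid slide_case_mid tape_roll_mid parts_case_mid'.split():
    for r in nets.outline_of(p,l)[:2]:
        m=r['pixels'].astype(np.uint8); c,_=cv2.findContours(m,0,2); c=max(c,key=cv2.contourArea)
        print(l,r['confidence'],m.sum(),cv2.minAreaRect(c))
s=get_image('scene')['frame']; cv2.imwrite('pics/spile.png',cv2.resize(s[220:340,190:320],None,fx=5,fy=5,interpolation=cv2.INTER_CUBIC))
E
```

```text
cube_pad_top 0.86 740 ((410.4594421386719, 205.24325561523438), (27.49703025817871, 27.644073486328125), 72.89727020263672)
slide_pad_top 0.6 978 ((238.009521484375, 197.44447326660156), (43.536338806152344, 22.950916290283203), 9.727579116821289)
tape_pad_top 0.7 739 ((410.886474609375, 205.38108825683594), (27.5705509185791, 27.644073486328125), 72.89727020263672)
tape_pad_top 0.52 242 ((177.12376403808594, 210.7376251220703), (10.646897315979004, 14.42803955078125), 84.2894058227539)
case_pad_top 0.73 1586 ((455.2769775390625, 212.28463745117188), (48.001441955566406, 34.233585357666016), 7.125016689300537)
filter_cube_mid 0.69 384 ((171.0, 197.0), (18.0, 22.0), 90.0)
slide_case_mid 0.62 229 ((177.02000427246094, 210.3599853515625), (10.73312759399414, 14.042509078979492), 79.69515228271484)
tape_roll_mid 0.46 158 ((187.6840057373047, 198.51202392578125), (20.392940521240234, 8.675945281982422), 79.69515228271484)
parts_case_mid 0.77 272 ((194.3829345703125, 202.73960876464844), (13.004291534423828, 24.885910034179688), 10.784297943115234)
parts_case_mid 0.29 358 ((171.85134887695312, 197.3918914794922), (21.86506462097168, 17.261892318725586), 9.462322235107422)
```

View pics/pads.png

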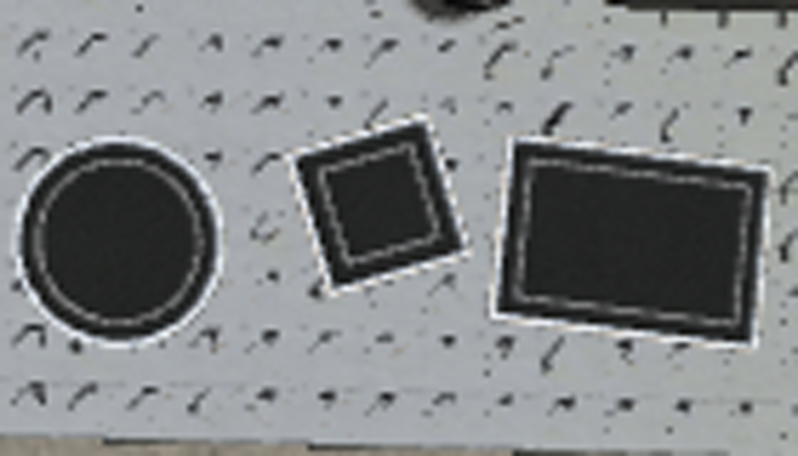

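View pics/pile.png

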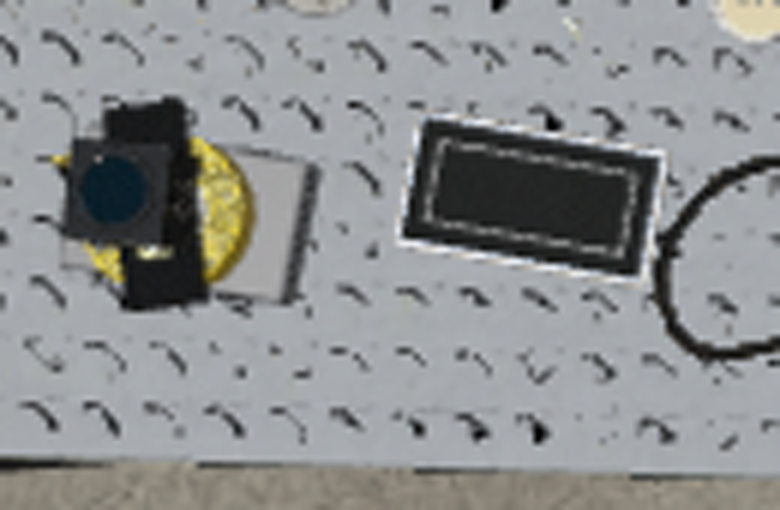

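View pics/spile.png

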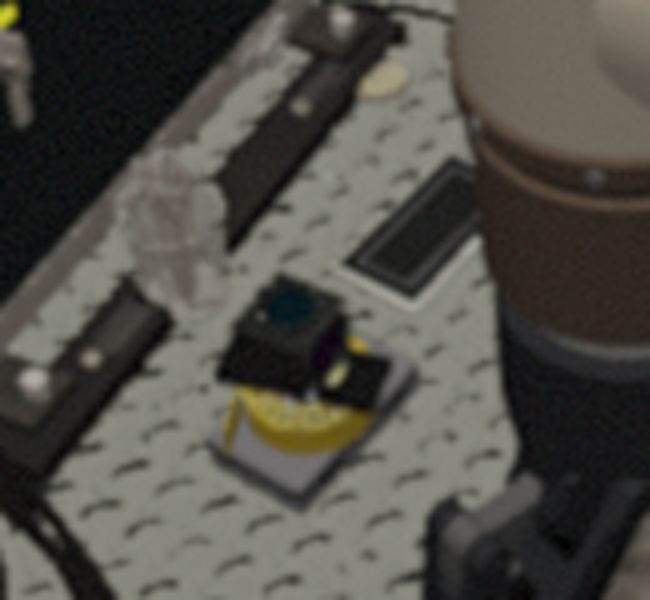

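```bash
cat >> h.py <<'E'
def box(c,yaw,dx,dy,z0,z1):
    r=np.array([[np.cos(yaw),-np.sin(yaw)],[np.sin(yaw),np.cos(yaw)]])
    q=[r@np.array([sx*dx/2,sy*dy/2])+c for sx,sy in((-1,-1),(1,-1),(1,1),(-1,1))]
    return [np.array([[*a,z] for a in q]) for z in(z0,z1)]
def circ(c,d,z):
    t=np.linspace(0,2*np.pi,60); return np.array([[c[0]+d/2*np.cos(a),c[1]+d/2*np.sin(a),z] for a in t])
def overlay(p,polys,roi,k,fn):
    u0,v0,u1,v1=roi; im=cv2.resize(p['frame'][v0:v1,u0:u1],None,fx=k,fy=k,interpolation=cv2.INTER_CUBIC)
    for P,col in polys:
        q=np.array([(proj(p,x)-[u0,v0]+.5)*k for x in P])
        cv2.polylines(im,[np.round(q*8).astype(np.int32)],True,col,1,cv2.LINE_AA,3)
    cv2.imwrite(fn,im)
def rectfit(p,m,z):
    c,_=cv2.findContours(m.astype(np.uint8),0,2); c=max(c,key=cv2.contourArea)
    w=np.array([ray(p,u,v,z)[:2] for u,v in c[:,0,:]],np.float32)
    return cv2.minAreaRect(w)
def drawpile(p,fn,roi,k,cube=None,slide=None,tape=None,case=None,extra=[]):
    L=list(extra)
    if cube is not None: L+=[(b,(0,0,255)) for b in box(cube[:2],cube[2],38,38,49,87)]
    if slide is not None: L+=[(b,(0,255,0)) for b in box(slide[:2],slide[2],31,80,41,49)]
    if tape is not None: L+=[(circ(tape,65,22),(255,0,255)),(circ(tape,65,41),(255,0,255))]
    if case is not None: L+=[(b,(255,255,0)) for b in box(case[:2],case[2],58,92,0,22)]
    overlay(p,L,roi,k,fn)
E
cat > a.py <<'E'
from h import *
from bench import get_image, nets
import sys
p=get_image('top'); s=get_image('scene')
for l in 'cube_pad_top slide_pad_top tape_pad_top case_pad_top'.split():
    for r in nets.outline_of(p,l)[:2]: print(l,rectfit(p,r['pixels'],5))
kw=dict(cube=(481,411.6,.0),slide=(483,409.5,.1),tape=(478.5,405),case=(481,403,-.13))
drawpile(p,'pics/o1.png',(150,165,280,250),6,**kw)
drawpile(s,'pics/o2.png',(210,260,290,330),9,**kw)
E
python3 a.py
```

```text
cube_pad_top ((482.85125732421875, -150.1002197265625), (66.29086303710938, 65.95594024658203), 17.9395809173584)
slide_pad_top ((491.7297058105469, 267.6546630859375), (104.71269989013672, 56.19088363647461), 81.64366149902344)
tape_pad_top ((465.1268310546875, -39.94429397583008), (86.9794692993164, 86.86922454833984), 1.2744113206863403)
case_pad_top ((470.92950439453125, -256.82073974609375), (115.47541809082031, 82.09224700927734), 83.40736389160156)
```

View pics/o1.png

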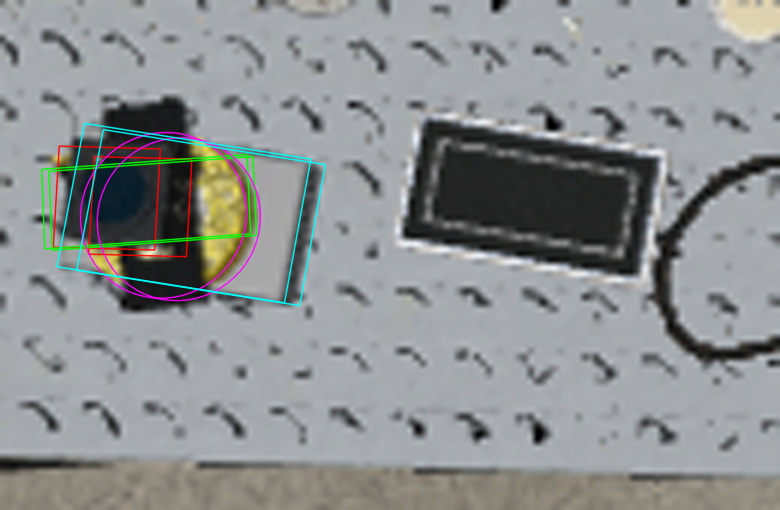

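View pics/o2.png

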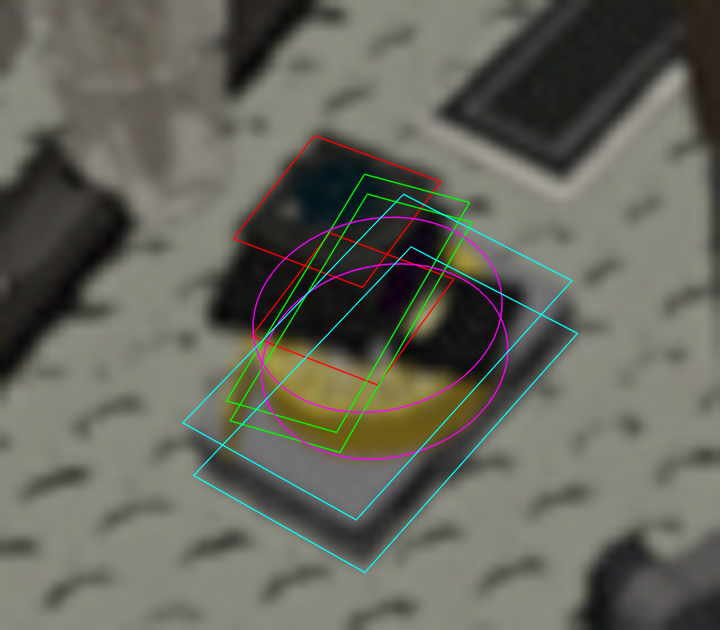

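```bash
cat > a.py <<'E'
from h import *
from bench import get_image, nets
import sys
p=get_image('top'); s=get_image('scene')
kw=dict(cube=(484,409,.07),slide=(483,406,1.66),tape=(479.5,406),case=(481,404,-.14))
drawpile(p,'pics/o3.png',(155,175,210,220),14,**kw)
drawpile(s,'pics/o4.png',(210,260,290,330),9,**kw)
cv2.imwrite('pics/n3.png',cv2.convertScaleAbs(cv2.resize(p['frame'][175:220,155:210],None,fx=14,fy=14,interpolation=cv2.INTER_CUBIC),alpha=2))
E
python3 a.py
```

```text
(no output)
```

View pics/o3.png

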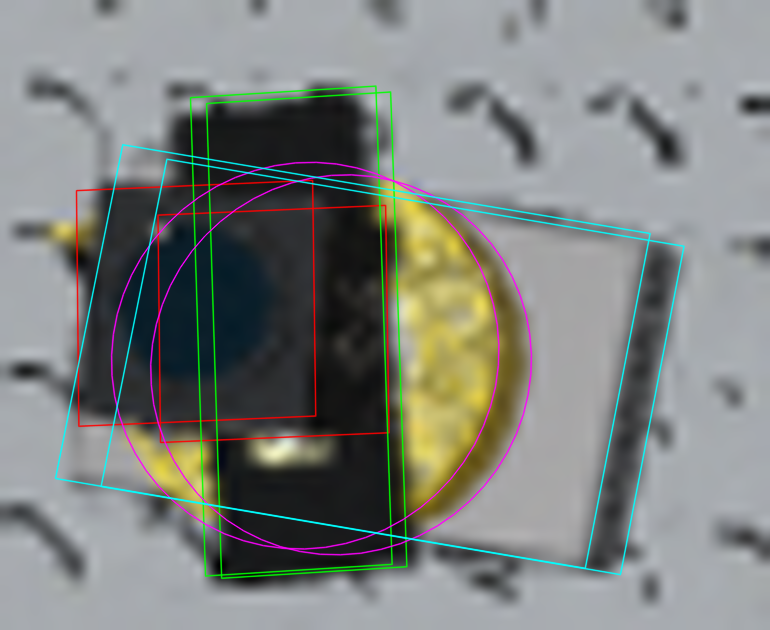

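View pics/o4.png

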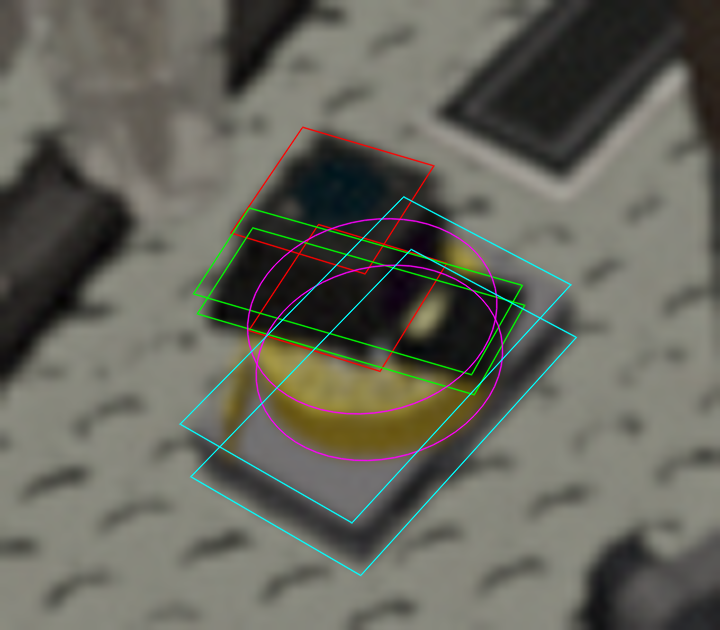

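View pics/n3.png

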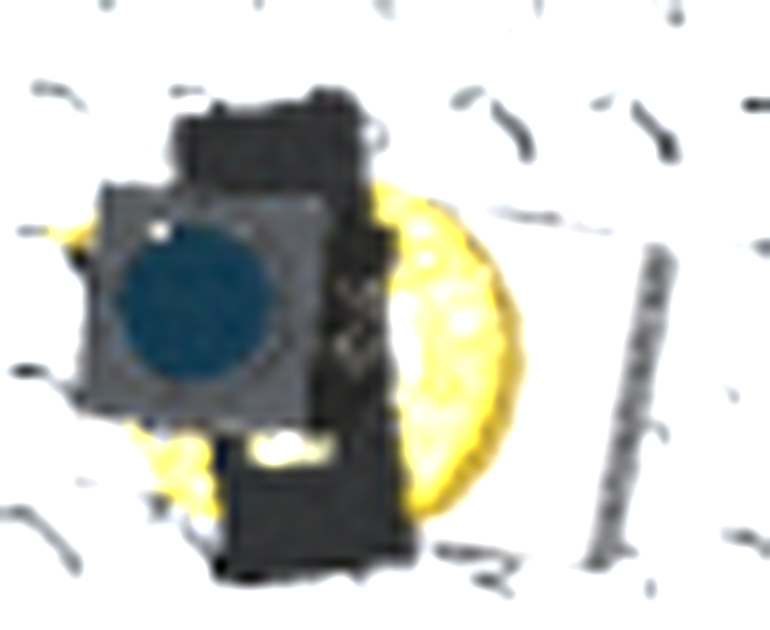

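```bash
cat >> h.py <<'E'
def go(x,y,z,yawdeg):
    """print delta from measured pose to world TCP (x,y,z) pointing down, tool x axis along yawdeg (mod 180)"""
    from bench import telemetry
    st=telemetry.read_state(); Rc=R.from_quat(st['ee_rot']); c=Rc.as_matrix()
    cur=np.degrees(np.arctan2(c[1,0],c[0,0]))
    yd=cur+((yawdeg-cur+90)%180-90); a=np.radians(yd)
    X=np.array([np.cos(a),np.sin(a),0]);Z=np.array([0,0,-1.]);Y=np.cross(Z,X)
    Rt=R.from_matrix(np.stack([X,Y,Z],1))
    d=Rc.inv().apply(np.array([x,y,z])-st['position'])/10
    print('t',round(st['clock'],2),'pos',st['position'].round(1),'yaw',cur.round(1),'w',round(st['gripper_width'],1),'F',st['contact_force'].round(1),'j',st['joints'].round(2))
    print('xyz cm',d.round(2),'rot',(Rc.inv()*Rt).as_rotvec().round(3),'|d|mm',round(np.linalg.norm(d)*10))
E
python3 -c "
from h import *
go(483.3,407.6,200,86.6)"
```

```text
t 2.0 pos [227.6 582.1 253.3] yaw -111.4 w 85.6 F [0.1 0.5 0.4] j [ 1.46  0.38  0.01 -0.   -1.19 -0.26]
xyz cm [  6.93 -30.17   5.33] rot [ 0.     0.    -0.313] |d|mm 314
```

Call:
{"api": "apply_moves", "payload": {
  "steps": [
    {"hand": 1,"xyz": [1.7,-7.5,0],"delta_rot": [0,0,-0.08]},
    {"hand": 1,"xyz": [3.4,-15,0],"delta_rot": [0,0,-0.16]},
    {"hand": 1,"xyz": [3.4,-15,0],"delta_rot": [0,0,-0.16]},
    {"hand": 1,"xyz": [5.2,-22.6,2],"delta_rot": [0,0,-0.24]},
    {"hand": 1,"xyz": [5.2,-22.6,2],"delta_rot": [0,0,-0.24]},
    {"hand": 1,"xyz": [6.93,-30.17,4],"delta_rot": [0,0,-0.313]},
    {"hand": 1,"xyz": [6.93,-30.17,5.3],"delta_rot": [0,0,-0.313]},
    {"hand": 1,"xyz": [6.93,-30.17,5.3],"delta_rot": [0,0,-0.313]},
    {"hand": 1,"xyz": [6.93,-30.17,5.3],"delta_rot": [0,0,-0.313]},
    {"hand": 1,"xyz": [6.93,-30.17,5.3],"delta_rot": [0,0,-0.313]},
    {"hand": 1,"xyz": [6.93,-30.17,5.3],"delta_rot": [0,0,-0.313]}
  ]
}}

```text
clock: 2.92
position: [483.3, 408.1, 200.7]
ee_rot: [-0.686, 0.728, -0.0, 0.0]
contact_force: [0.3, 0.5, -0.2]
gripper_width: 85.6
```

```bash
python3 -c "
from h import *
go(483.3,407.6,80,86.6)
from bench import get_image
p=get_image('top'); cv2.imwrite('pics/b.png',cv2.resize(p['frame'][120:280,100:300],None,fx=4,fy=3.7))
s=get_image('scene'); cv2.imwrite('pics/b2.png',s['frame'])
"
```

```text
t 2.92 pos [483.3 408.1 200.7] yaw -93.4 w 85.6 F [ 0.3  0.5 -0.2] j [ 0.96  0.44 -0.05  0.   -1.09  0.55]
xyz cm [5.000e-02 1.000e-02 1.207e+01] rot [-0.001  0.001 -0.   ] |d|mm 121
```

View pics/b.png

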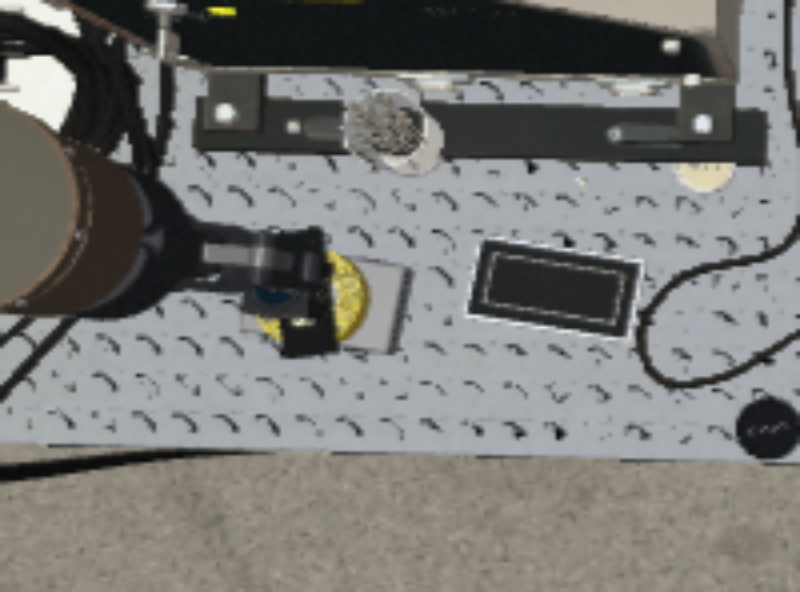

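View pics/b2.png

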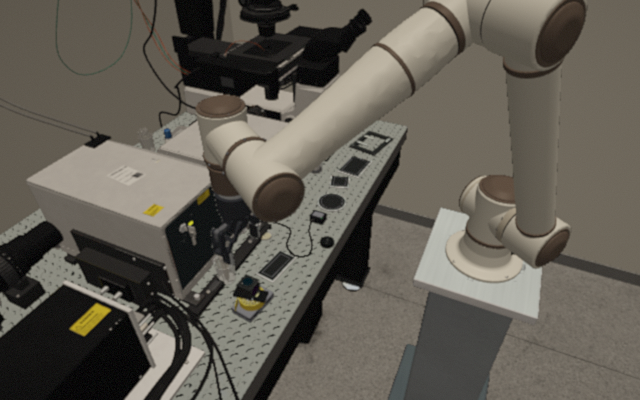

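Call:
{"api": "apply_moves", "payload": {
  "steps": [
    {"hand": 1,"xyz": [0,0,3],"delta_rot": [0,0,0]},
    {"hand": 1,"xyz": [0,0,6],"delta_rot": [0,0,0]},
    {"hand": 1,"xyz": [0,0,8],"delta_rot": [0,0,0]},
    {"hand": 1,"xyz": [0,0,9],"delta_rot": [0,0,0]},
    {"hand": 1,"xyz": [0,0,9],"delta_rot": [0,0,0]},
    {"hand": 1,"xyz": [0,0,9],"delta_rot": [0,0,0]}
  ]
}}

```text
clock: 3.52
position: [483.3, 408.7, 111.2]
ee_rot: [-0.686, 0.727, -0.0, 0.001]
contact_force: [-0.3, 0.2, 1.3]
gripper_width: 85.8
```

```bash
python3 -c "
from h import *
go(483.3,407.6,80,86.6)
from bench import get_image
p=get_image('top'); cv2.imwrite('pics/b3.png',cv2.resize(p['frame'][160:240,110:230],None,fx=6.5,fy=6.5))
s=get_image('scene'); cv2.imwrite('pics/b4.png',cv2.resize(s['frame'][220:340,180:320],None,fx=5,fy=5))
"
```

```text
t 3.52 pos [483.3 408.7 111.2] yaw -93.3 w 85.8 F [-0.3  0.2  1.3] j [ 0.96  0.52 -0.15  0.   -0.9   0.55]
xyz cm [ 0.11 -0.    3.12] rot [-0.001  0.001  0.001] |d|mm 31
```

View pics/b3.png

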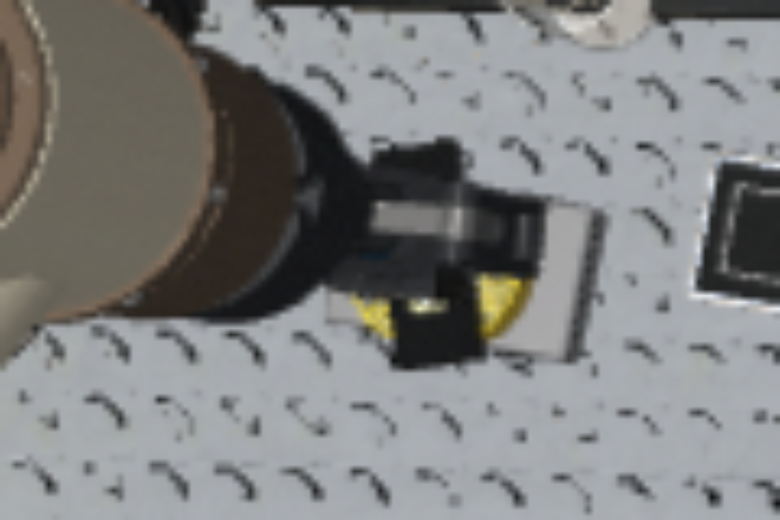

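View pics/b4.png

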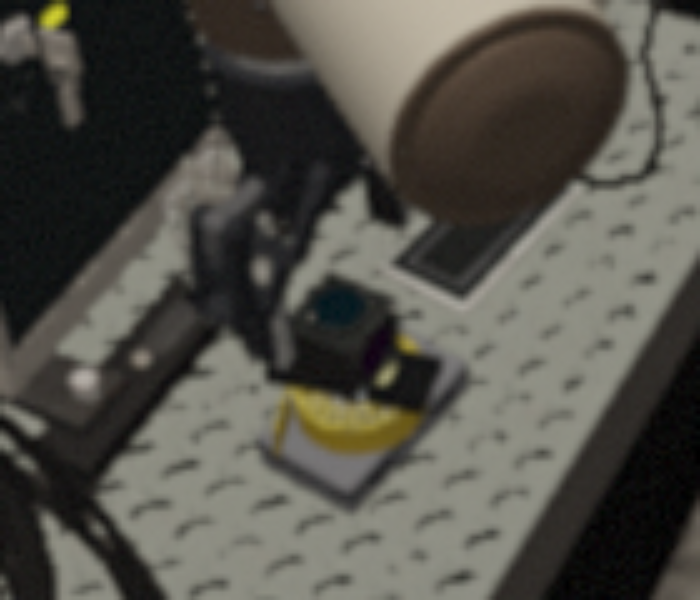

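```bash
python3 -c "
from h import *
from bench import get_image
p=get_image('top');s=get_image('scene')
for z in (0,50,87,110,150): print(z,(proj(p,(483.3,408,z))-[110,160])*6.5,(proj(s,(483.3,408,z))-[180,220])*5)
for dy in (-46,46):
  print((proj(p,(483.3,408.5+dy,95))-[110,160])*6.5,(proj(s,(483.3,408.5+dy,95))-[180,220])*5)
L=[(b,(0,0,255)) for b in box((483.3,451),-.06,22,10,95,125)]+[(b,(0,255,0)) for b in box((483.3,366),-.06,22,10,95,125)]
overlay(p,L,(110,160,230,240),6.5,'pics/b5.png')
overlay(s,L,(180,220,320,340),5,'pics/b6.png')
"
```

```text
0 [461.15968205 257.66011553] [353.77285069 427.21993367]
50 [417.66023552 246.11111803] [343.13587276 359.56043453]
87 [382.7589147  236.84490205] [334.84386628 306.8167879 ]
110 [359.77432211 230.74254849] [329.49668515 272.80453369]
150 [317.20420586 219.44028593] [319.82288625 211.27160648]
[507.20895438 238.29947561] [384.33184624 228.27317793]
[239.74806752 231.13217011] [277.00805388 367.9884683 ]
```

View pics/b5.png

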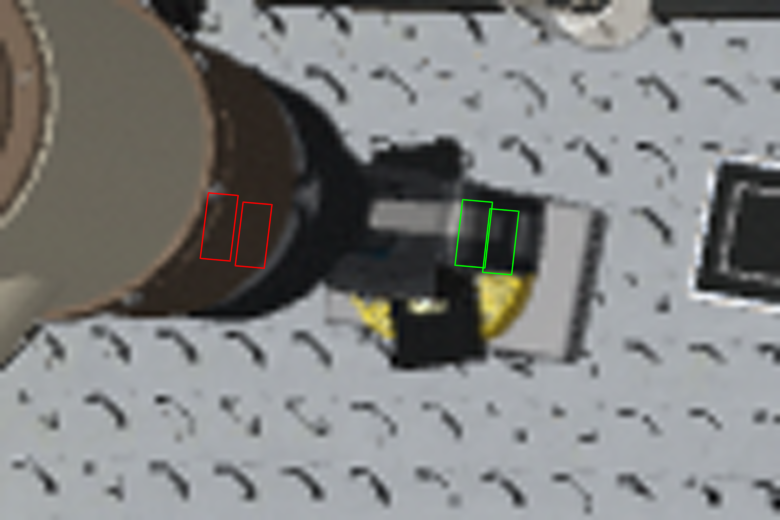

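View pics/b6.png

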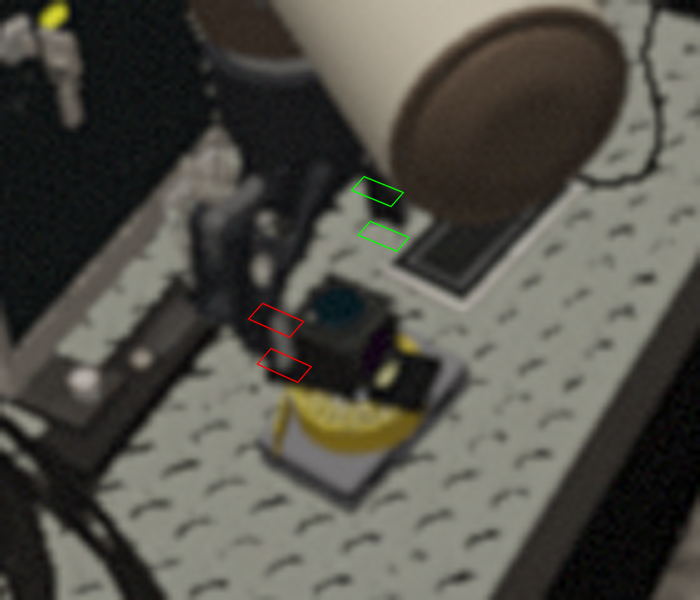

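Call:
{"api": "apply_moves", "payload": {
  "steps": [
    {"hand": 1,"xyz": [0.1,0,1.5],"delta_rot": [0,0,0]},
    {"hand": 1,"xyz": [0.1,0,3.1],"delta_rot": [0,0,0]},
    {"hand": 1,"xyz": [0.1,0,3.1],"delta_rot": [0,0,0]},
    {"hand": 1,"xyz": [0.1,0,3.1],"delta_rot": [0,0,0]},
    {"hand": 0,"xyz": [0.1,0,3.1],"delta_rot": [0,0,0]},
    {"hand": 0,"xyz": [0.1,0,3.1],"delta_rot": [0,0,0]},
    {"hand": 0,"xyz": [0.1,0,3.1],"delta_rot": [0,0,0]},
    {"hand": 0,"xyz": [0.1,0,3.1],"delta_rot": [0,0,0]},
    {"hand": 0,"xyz": [0.1,0,3.1],"delta_rot": [0,0,0]},
    {"hand": 0,"xyz": [0.1,0,3.1],"delta_rot": [0,0,0]},
    {"hand": 0,"xyz": [0.1,0,3.1],"delta_rot": [0,0,0]},
    {"hand": 0,"xyz": [0.1,0,3.1],"delta_rot": [0,0,0]}
  ]
}}

```text
clock: 4.72
position: [483.8, 407.3, 80.4]
ee_rot: [-0.686, 0.728, -0.0, 0.001]
contact_force: [-0.8, 1.1, 6.4]
gripper_width: 37.0
```

```bash
python3 -c "
from h import *
go(483.3,407.6,80,86.6)
from bench import get_image
s=get_image('scene'); cv2.imwrite('pics/b7.png',cv2.resize(s['frame'][220:340,180:320],None,fx=5,fy=5))
"
```

```text
t 4.72 pos [483.8 407.3  80.4] yaw -93.4 w 37.0 F [-0.8  1.1  6.4] j [ 0.96  0.56 -0.18  0.   -0.83  0.56]
xyz cm [-0.03  0.05  0.04] rot [-0.001  0.002  0.   ] |d|mm 1
```

View pics/b7.png

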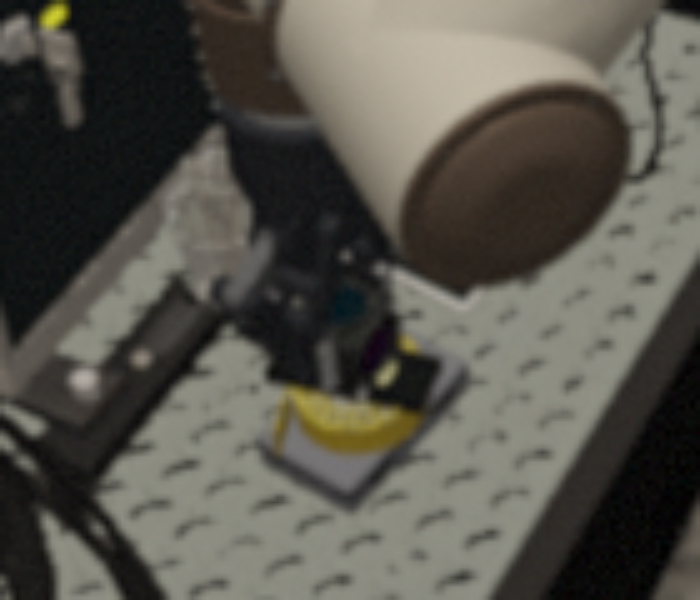

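Call:
{"api": "apply_moves", "payload": {
  "steps": [
    {"hand": 0,"xyz": [0,0,-0.5],"delta_rot": [0,0,0]},
    {"hand": 0,"xyz": [0,0,-1.2],"delta_rot": [0,0,0]},
    {"hand": 0,"xyz": [0,0,-2.5],"delta_rot": [0,0,0]},
    {"hand": 0,"xyz": [0,0,-4],"delta_rot": [0,0,0]},
    {"hand": 0,"xyz": [0,0,-6],"delta_rot": [0,0,0]},
    {"hand": 0,"xyz": [0,0,-8],"delta_rot": [0,0,0]},
    {"hand": 0,"xyz": [0,0,-10],"delta_rot": [0,0,0]},
    {"hand": 0,"xyz": [0,0,-12],"delta_rot": [0,0,0]},
    {"hand": 0,"xyz": [0,0,-14],"delta_rot": [0,0,0]},
    {"hand": 0,"xyz": [0,0,-15],"delta_rot": [0,0,0]},
    {"hand": 0,"xyz": [0,0,-15],"delta_rot": [0,0,0]},
    {"hand": 0,"xyz": [0,0,-15],"delta_rot": [0,0,0]}
  ]
}}

```text
clock: 5.77
position: [482.9, 406.3, 228.8]
ee_rot: [-0.685, 0.728, 0.0, -0.0]
contact_force: [0.2, -0.7, -1.7]
gripper_width: 37.4
```

```bash
python3 -c "
from h import *
go(483.2,-150,230,71.5+36)
from bench import get_image
s=get_image('scene'); cv2.imwrite('pics/c1.png',cv2.resize(s['frame'][150:340,150:350],None,fx=3.9,fy=3.1))
p=get_image('top'); cv2.imwrite('pics/c2.png',cv2.resize(p['frame'][160:250,110:250],None,fx=5.7,fy=5.7))
"
```

```text
t 5.77 pos [482.9 406.3 228.8] yaw -93.5 w 37.4 F [ 0.2 -0.7 -1.7] j [ 0.96  0.41 -0.01 -0.   -1.15  0.56]
xyz cm [55.53 -3.38 -0.12] rot [ 0.001  0.    -0.366] |d|mm 556
```

View pics/c1.png

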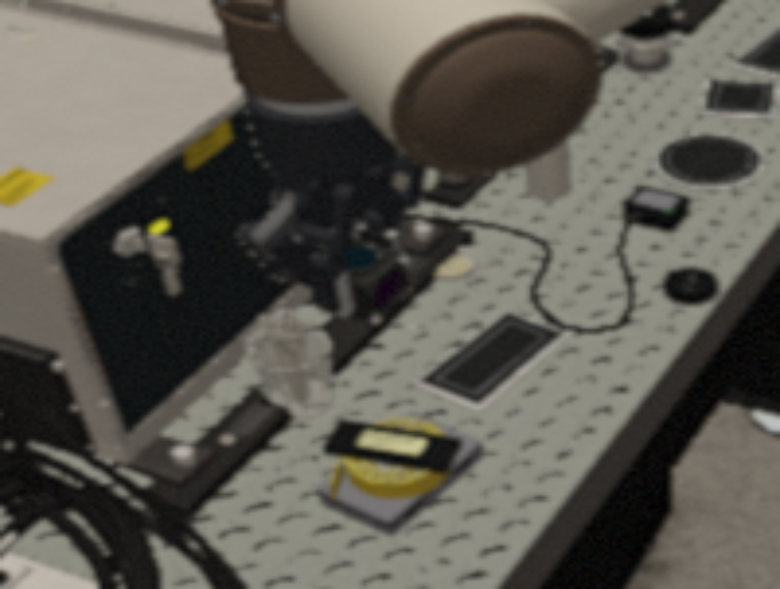

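View pics/c2.png

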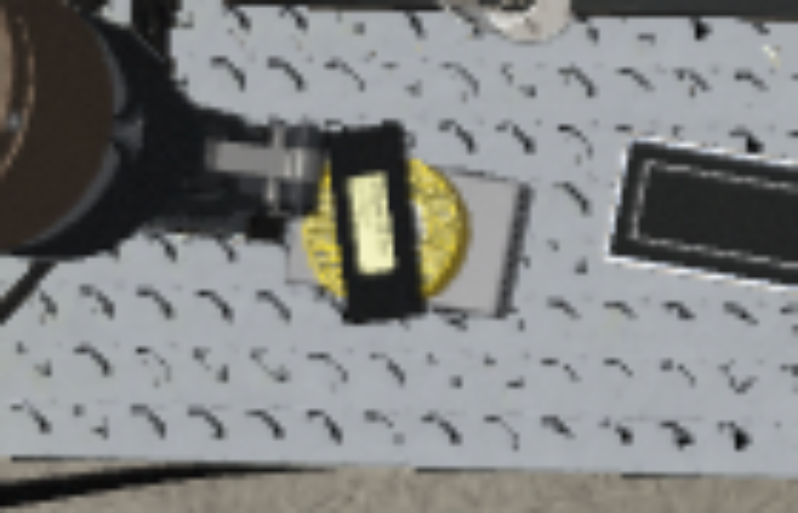

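Call:
{"api": "apply_moves", "payload": {
  "steps": [
    {"hand": 0,"xyz": [1,0,0],"delta_rot": [0,0,0]},
    {"hand": 0,"xyz": [3,-0.1,0],"delta_rot": [0,0,-0.02]},
    {"hand": 0,"xyz": [5.5,-0.3,0],"delta_rot": [0,0,-0.04]},
    {"hand": 0,"xyz": [8,-0.5,0],"delta_rot": [0,0,-0.06]},
    {"hand": 0,"xyz": [10.5,-0.6,0],"delta_rot": [0,0,-0.08]},
    {"hand": 0,"xyz": [13,-0.8,0],"delta_rot": [0,0,-0.1]},
    {"hand": 0,"xyz": [15.5,-0.9,0],"delta_rot": [0,0,-0.12]},
    {"hand": 0,"xyz": [18,-1.1,0],"delta_rot": [0,0,-0.14]},
    {"hand": 0,"xyz": [20.5,-1.3,0],"delta_rot": [0,0,-0.16]},
    {"hand": 0,"xyz": [23,-1.4,0],"delta_rot": [0,0,-0.17]},
    {"hand": 0,"xyz": [25.5,-1.6,0],"delta_rot": [0,0,-0.18]},
    {"hand": 0,"xyz": [28,-1.7,0],"delta_rot": [0,0,-0.18]}
  ]
}}

```text
clock: 6.87
position: [482.6, 124.1, 228.4]
ee_rot: [0.748, -0.663, -0.0, 0.001]
contact_force: [1.6, -0.4, -0.7]
gripper_width: 37.1
```

```bash
python3 -c "
from h import *
go(483.2,-150,230,107.5)"
```

```text
t 6.87 pos [482.6 124.1 228.4] yaw -83.1 w 37.1 F [ 1.6 -0.4 -0.7] j [ 0.58  0.19 -0.33 -0.   -1.05  1.11]
xyz cm [27.22  3.23 -0.14] rot [ 0.002 -0.001 -0.185] |d|mm 274
```

Call:
{"api": "apply_moves", "payload": {
  "steps": [
    {"hand": 0,"xyz": [2.5,0.3,0],"delta_rot": [0,0,-0.02]},
    {"hand": 0,"xyz": [5,0.6,0],"delta_rot": [0,0,-0.04]},
    {"hand": 0,"xyz": [7.5,0.9,0],"delta_rot": [0,0,-0.06]},
    {"hand": 0,"xyz": [10,1.2,0],"delta_rot": [0,0,-0.08]},
    {"hand": 0,"xyz": [12.5,1.5,0],"delta_rot": [0,0,-0.1]},
    {"hand": 0,"xyz": [15,1.8,0],"delta_rot": [0,0,-0.12]},
    {"hand": 0,"xyz": [17.5,2.1,0],"delta_rot": [0,0,-0.14]},
    {"hand": 0,"xyz": [20,2.4,0],"delta_rot": [0,0,-0.16]},
    {"hand": 0,"xyz": [22.5,2.7,0],"delta_rot": [0,0,-0.175]},
    {"hand": 0,"xyz": [25,3.0,0],"delta_rot": [0,0,-0.185]},
    {"hand": 0,"xyz": [26.8,3.2,0],"delta_rot": [0,0,-0.185]},
    {"hand": 0,"xyz": [27.2,3.23,0],"delta_rot": [0,0,-0.185]}
  ]
}}

```text
clock: 7.87
position: [482.7, -150.3, 228.2]
ee_rot: [0.805, -0.593, -0.001, 0.001]
contact_force: [-0.7, -0.3, -1.4]
gripper_width: 37.4
```

```bash
python3 -c "
from h import *
go(483.2,-150,60,107.5)
from bench import get_image
p=get_image('top'); cv2.imwrite('pics/d1.png',cv2.resize(p['frame'][140:260,340:500],None,fx=5,fy=5))
"
```

```text
t 7.87 pos [ 482.7 -150.3  228.2] yaw -72.7 w 37.4 F [-0.7 -0.3 -1.4] j [ 0.02  0.2  -0.32  0.   -1.05  1.85]
xyz cm [-0.   -0.09 16.82] rot [ 0.003  0.001 -0.004] |d|mm 168
```

View pics/d1.png

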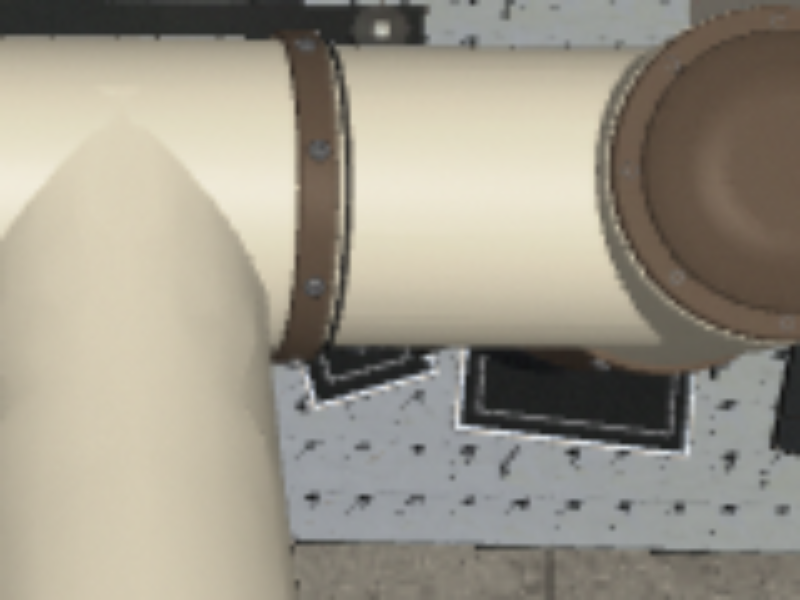

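Call:
{"api": "apply_moves", "payload": {
  "steps": [
    {"hand": 0,"xyz": [0,0,2],"delta_rot": [0,0,0]},
    {"hand": 0,"xyz": [0,0,4.5],"delta_rot": [0,0,0]},
    {"hand": 0,"xyz": [0,0,7],"delta_rot": [0,0,0]},
    {"hand": 0,"xyz": [0,0,9.5],"delta_rot": [0,0,0]},
    {"hand": 0,"xyz": [0,0,12],"delta_rot": [0,0,0]},
    {"hand": 0,"xyz": [0,0,14],"delta_rot": [0,0,0]},
    {"hand": 0,"xyz": [0,0,16],"delta_rot": [0,0,0]},
    {"hand": 0,"xyz": [0,0,17.5],"delta_rot": [0,0,0]},
    {"hand": 0,"xyz": [0,0,18],"delta_rot": [0,0,0]},
    {"hand": 0,"xyz": [0,0,18.3],"delta_rot": [0,0,0]},
    {"hand": 0,"xyz": [0,0,18.3],"delta_rot": [0,0,0]},
    {"hand": 0,"xyz": [0,0,18.3],"delta_rot": [0,0,0]}
  ]
}}

```text
clock: 8.92
position: [484.7, -147.6, 47.1]
ee_rot: [0.807, -0.591, 0.001, -0.0]
contact_force: [0.2, -0.2, -1.9]
gripper_width: 37.4
```

```bash
python3 -c "
from h import *
go(483.2,-150,36.5,107.5)
from bench import get_image
p=get_image('scene'); cv2.imwrite('pics/d2.png',cv2.resize(p['frame'][130:210,290:410],None,fx=6.5,fy=6.5))
"
```

```text
t 8.92 pos [ 484.7 -147.6   47.1] yaw -72.5 w 37.4 F [ 0.2 -0.2 -1.9] j [ 0.03  0.44 -0.53  0.   -0.6   1.85]
xyz cm [0.18 0.21 1.06] rot [-0.001 -0.001  0.   ] |d|mm 11
```

View pics/d2.png

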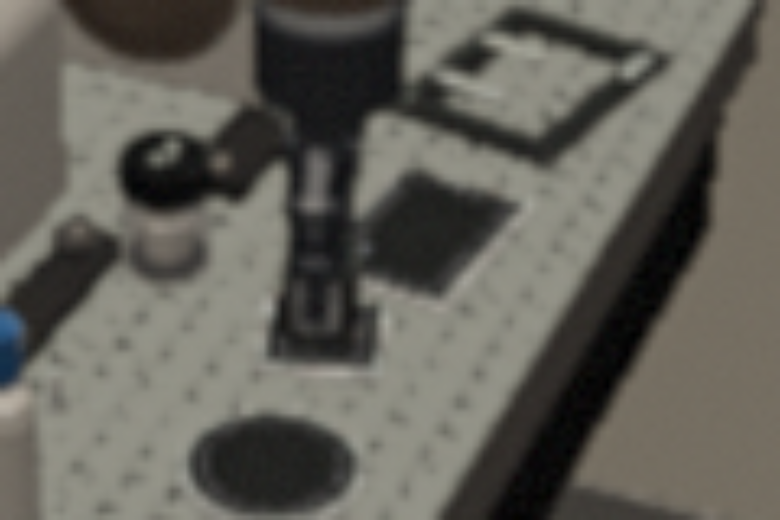

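Call:
{"api": "apply_moves", "payload": {
  "steps": [
    {"hand": 0,"xyz": [0.1,0.1,0.4],"delta_rot": [0,0,0]},
    {"hand": 0,"xyz": [0.2,0.2,0.8],"delta_rot": [0,0,0]},
    {"hand": 0,"xyz": [0.2,0.2,0.9],"delta_rot": [0,0,0]},
    {"hand": 0,"xyz": [0.2,0.2,1.0],"delta_rot": [0,0,0]},
    {"hand": 0,"xyz": [0.2,0.2,1.0],"delta_rot": [0,0,0]},
    {"hand": 0,"xyz": [0.2,0.2,1.0],"delta_rot": [0,0,0]}
  ]
}}

```text
clock: 9.47
position: [482.8, -150.3, 36.3]
ee_rot: [0.806, -0.591, -0.0, 0.0]
contact_force: [0.3, -0.2, -2.1]
gripper_width: 37.2
```

Call:
{"api": "apply_moves", "payload": {
  "steps": [
    {"hand": 0,"xyz": [0,0,0.05],"delta_rot": [0,0,0]},
    {"hand": 0,"xyz": [0,0,0.1],"delta_rot": [0,0,0]},
    {"hand": 0,"xyz": [0,0,0.1],"delta_rot": [0,0,0]}
  ]
}}

```text
clock: 9.72
position: [482.9, -150.3, 35.8]
ee_rot: [0.806, -0.591, 0.0, -0.0]
contact_force: [-1.2, -0.2, 4.4]
gripper_width: 37.3
```

Contact felt. Release and raise.

Call:
{"api": "apply_moves", "payload": {
  "steps": [
    {"hand": 0.6,"xyz": [0,0,0],"delta_rot": [0,0,0]},
    {"hand": 0.7,"xyz": [0,0,0],"delta_rot": [0,0,0]},
    {"hand": 0.7,"xyz": [0,0,0],"delta_rot": [0,0,0]},
    {"hand": 0.7,"xyz": [0,0,0],"delta_rot": [0,0,0]},
    {"hand": 0.7,"xyz": [0,0,0],"delta_rot": [0,0,0]},
    {"hand": 0.7,"xyz": [0,0,-2],"delta_rot": [0,0,0]},
    {"hand": 0.7,"xyz": [0,0,-5],"delta_rot": [0,0,0]},
    {"hand": 0.7,"xyz": [0,0,-8],"delta_rot": [0,0,0]},
    {"hand": 0.7,"xyz": [0,0,-12],"delta_rot": [0,0,0]},
    {"hand": 0.7,"xyz": [0,0,-16],"delta_rot": [0,0,0]},
    {"hand": 0.7,"xyz": [0,0,-20],"delta_rot": [0,0,0]},
    {"hand": 0.7,"xyz": [0,0,-20],"delta_rot": [0,0,0]}
  ]
}}

```text
clock: 10.72
position: [487.1, -151.1, 244.2]
ee_rot: [0.807, -0.591, 0.008, -0.004]
contact_force: [0.4, 0.8, 0.2]
gripper_width: 59.9
```

```bash
python3 -c "
from h import *
go(482,406,200,5)
from bench import get_image,nets
p=get_image('scene'); cv2.imwrite('pics/d3.png',cv2.resize(p['frame'][130:210,290:410],None,fx=6.5,fy=6.5))
print([(r['xyz'],r['confidence']) for r in nets.pinpoint(p,'filter_cube_mid')])
t=get_image('top')
kw=dict(slide=(482,406,1.72),tape=(479.5,406),case=(481,404,-.14))
drawpile(t,'pics/d4.png',(155,175,210,220),14,**kw)
drawpile(p,'pics/d5.png',(210,260,290,330),9,**kw)
for l in ('slide_case_mid','tape_roll_mid','parts_case_mid'):
  for q in (p,t): print(l,[(r['xyz'],r['confidence']) for r in nets.pinpoint(q,l)][:2])
"
```

```text
t 10.72 pos [ 487.1 -151.1  244.2] yaw -72.4 w 59.9 F [0.4 0.8 0.2] j [ 0.02  0.19 -0.3   0.   -1.07  1.86]
xyz cm [-53.3  -16.28   4.25] rot [-0.008 -0.017 -1.351] |d|mm 559
[([482.2, -148.0, 21.3], 0.77)]
slide_case_mid [([480.5, 409.1, 42.6], 0.94), ([463.1, -41.9, 6.5], 0.71)]
slide_case_mid [([485.2, 408.3, 46.9], 0.55)]
tape_roll_mid [([479.5, 408.2, 32.4], 0.51)]
tape_roll_mid [([477.8, 404.9, 31.8], 0.73)]
parts_case_mid []
parts_case_mid [([478.3, 403.0, 11.7], 0.89)]
```

View pics/d3.png

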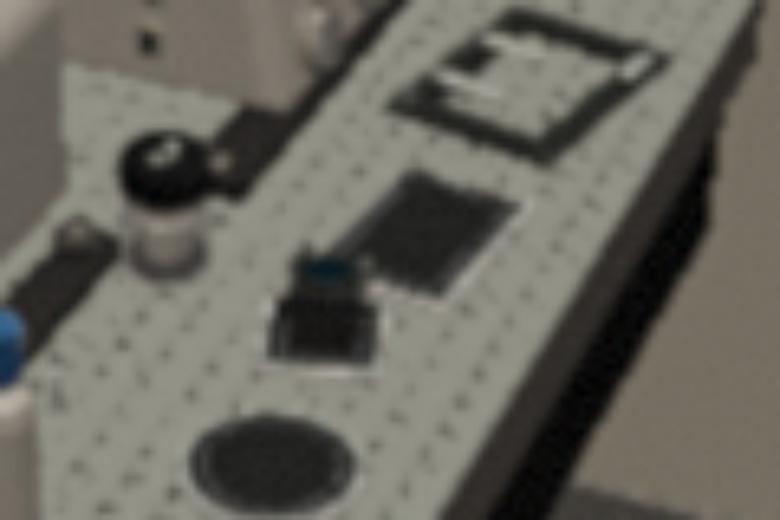

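View pics/d4.png

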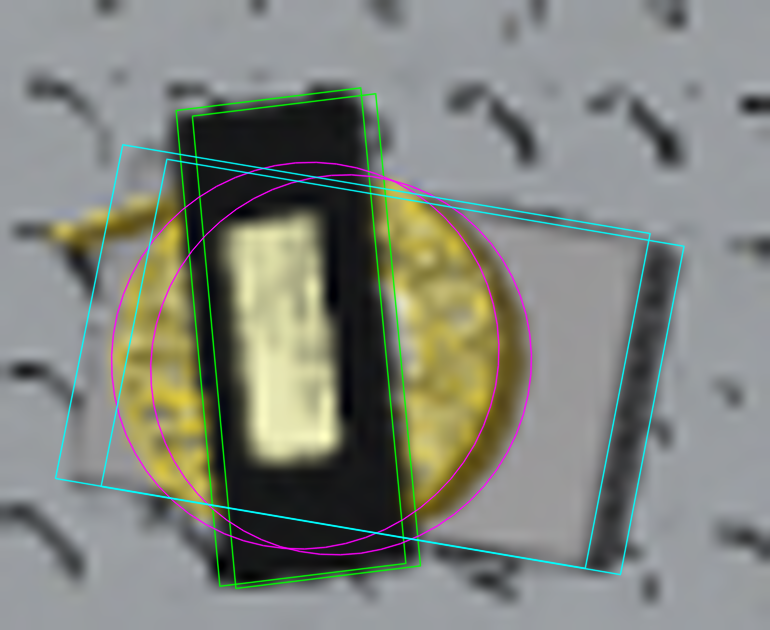

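View pics/d5.png

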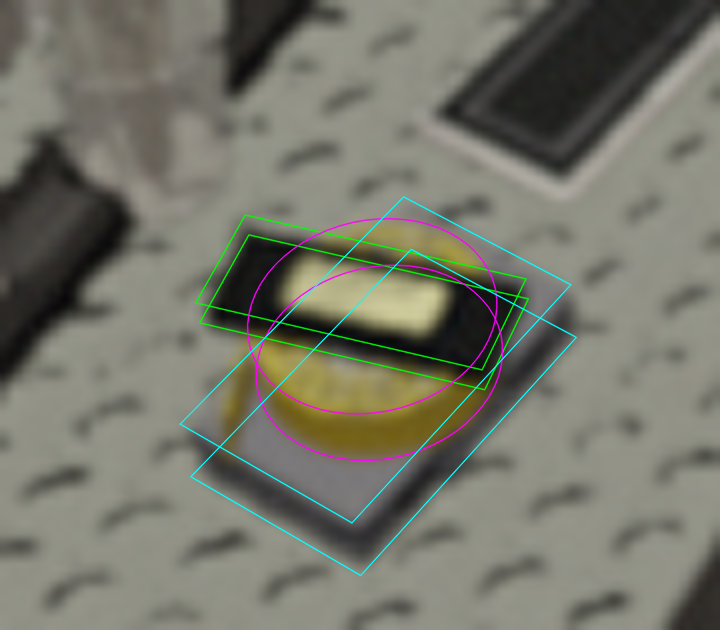

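```bash
python3 -c "
from h import *
go(482,130,235,98.5)"
```

```text
t 11.17 pos [ 482.4 -150.3  234. ] yaw -72.5 w 59.8 F [0.5 0.5 0.6] j [ 0.02  0.2  -0.31 -0.   -1.07  1.86]
xyz cm [-26.75  -8.39  -0.1 ] rot [0.003 0.001 0.157] |d|mm 280
```

Call:
{"api": "apply_moves", "payload": {
  "steps": [
    {"hand": 0.55,"xyz": [-3,-1,0],"delta_rot": [0,0,0.02]},
    {"hand": 0.55,"xyz": [-6.5,-2,0],"delta_rot": [0,0,0.05]},
    {"hand": 0.55,"xyz": [-10,-3.1,0],"delta_rot": [0,0,0.08]},
    {"hand": 0.55,"xyz": [-13.5,-4.2,0],"delta_rot": [0,0,0.1]},
    {"hand": 0.55,"xyz": [-17,-5.3,0],"delta_rot": [0,0,0.13]},
    {"hand": 0.55,"xyz": [-20.5,-6.4,0],"delta_rot": [0,0,0.157]},
    {"hand": 0.55,"xyz": [-24,-7.5,0],"delta_rot": [0,0,0.157]},
    {"hand": 0.55,"xyz": [-26.75,-8.4,0],"delta_rot": [0,0,0.157]},
    {"hand": 0.55,"xyz": [-26.75,-8.4,0],"delta_rot": [0,0,0.157]}
  ]
}}

```text
clock: 11.92
position: [482.9, 134.3, 234.7]
ee_rot: [0.759, -0.651, 0.0, -0.0]
contact_force: [-0.5, -0.3, 0.1]
gripper_width: 47.1
```

```bash
python3 -c "
from h import *
go(482,406,150,98.5)"
```

```text
t 11.92 pos [482.9 134.3 234.7] yaw -81.2 w 47.1 F [-0.5 -0.3  0.1] j [ 0.6   0.19 -0.32  0.   -1.06  1.13]
xyz cm [-26.87  -4.06   8.48] rot [-0.     0.     0.005] |d|mm 285
```

Call:
{"api": "apply_moves", "payload": {
  "steps": [
    {"hand": 0.55,"xyz": [-3,-0.5,0],"delta_rot": [0,0,0.005]},
    {"hand": 0.55,"xyz": [-6.5,-1,0],"delta_rot": [0,0,0.005]},
    {"hand": 0.55,"xyz": [-10,-1.5,0],"delta_rot": [0,0,0.005]},
    {"hand": 0.55,"xyz": [-13.5,-2,0],"delta_rot": [0,0,0.005]},
    {"hand": 0.55,"xyz": [-17,-2.6,1],"delta_rot": [0,0,0.005]},
    {"hand": 0.55,"xyz": [-20.5,-3.1,3],"delta_rot": [0,0,0.005]},
    {"hand": 0.55,"xyz": [-24,-3.6,5],"delta_rot": [0,0,0.005]},
    {"hand": 0.55,"xyz": [-26.87,-4.06,7],"delta_rot": [0,0,0.005]},
    {"hand": 0.55,"xyz": [-26.87,-4.06,8.5],"delta_rot": [0,0,0.005]},
    {"hand": 0.55,"xyz": [-26.87,-4.06,8.5],"delta_rot": [0,0,0.005]},
    {"hand": 0.55,"xyz": [-26.87,-4.06,8.5],"delta_rot": [0,0,0.005]}
  ]
}}

```text
clock: 12.83
position: [482.6, 401.0, 148.8]
ee_rot: [0.756, -0.655, 0.0, 0.002]
contact_force: [-0.6, -0.2, 0.6]
gripper_width: 46.8
```

```bash
python3 -c "
from h import *
go(482,406,78,98.5)"
```

```text
t 12.83 pos [482.6 401.  148.8] yaw -81.8 w 46.8 F [-0.6 -0.2  0.6] j [ 0.95  0.48 -0.12  0.   -0.98  0.76]
xyz cm [-0.53 -0.03  7.07] rot [ 0.003 -0.003 -0.005] |d|mm 71
```

Call:
{"api": "apply_moves", "payload": {
  "steps": [
    {"hand": 0.55,"xyz": [-0.5,0,2],"delta_rot": [0,0,0]},
    {"hand": 0.55,"xyz": [-0.5,0,4],"delta_rot": [0,0,0]},
    {"hand": 0.55,"xyz": [-0.5,0,6],"delta_rot": [0,0,0]},
    {"hand": 0.55,"xyz": [-0.5,0,7],"delta_rot": [0,0,0]},
    {"hand": 0.55,"xyz": [-0.5,0,7],"delta_rot": [0,0,0]},
    {"hand": 0.55,"xyz": [-0.5,0,7],"delta_rot": [0,0,0]},
    {"hand": 0.55,"xyz": [-0.5,0,7],"delta_rot": [0,0,0]}
  ]
}}

```text
clock: 13.42
position: [483.3, 407.3, 82.3]
ee_rot: [0.756, -0.655, 0.0, -0.002]
contact_force: [-0.4, 0.3, 0.0]
gripper_width: 46.7
```

```bash
python3 -c "
from h import *
go(482,406,68,98.5)
from bench import get_image
p=get_image('top'); cv2.imwrite('pics/e1.png',cv2.resize(p['frame'][160:240,110:230],None,fx=6.5,fy=6.5))
s=get_image('scene'); cv2.imwrite('pics/e2.png',cv2.resize(s['frame'][260:330,200:290],None,fx=8,fy=8))
"
```

```text
t 13.42 pos [483.3 407.3  82.3] yaw -81.8 w 46.7 F [-0.4  0.3  0. ] j [ 0.96  0.55 -0.18  0.   -0.83  0.76]
xyz cm [0.11 0.15 1.43] rot [-0.003  0.002 -0.005] |d|mm 14
```

View pics/e1.png

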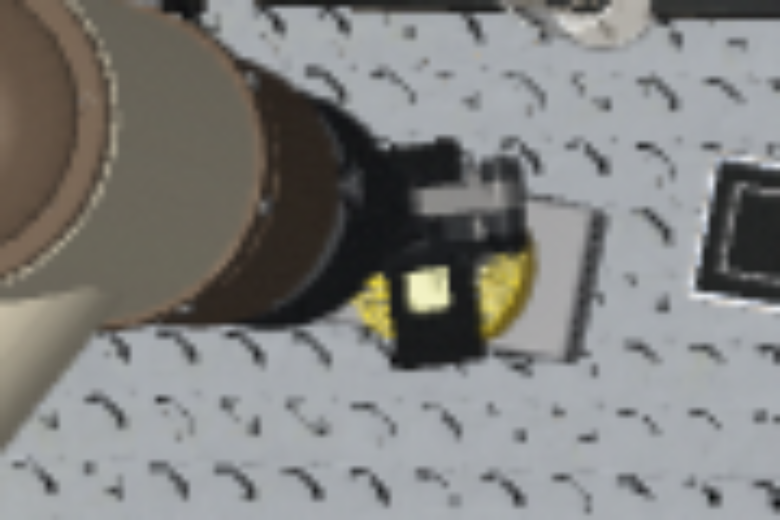

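View pics/e2.png

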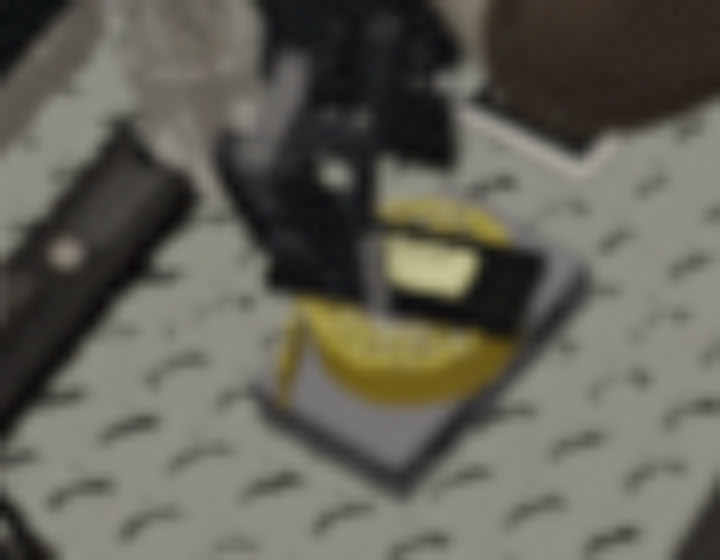

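Call:
{"api": "apply_moves", "payload": {
  "steps": [
    {"hand": 0.55,"xyz": [0.1,0.1,0.5],"delta_rot": [0,0,0]},
    {"hand": 0.55,"xyz": [0.1,0.1,1],"delta_rot": [0,0,0]},
    {"hand": 0.55,"xyz": [0.1,0.1,1.2],"delta_rot": [0,0,0]},
    {"hand": 0.55,"xyz": [0.1,0.1,1.2],"delta_rot": [0,0,0]},
    {"hand": 0.55,"xyz": [0.1,0.1,1.2],"delta_rot": [0,0,0]}
  ]
}}

```text
clock: 13.93
position: [481.3, 405.6, 67.9]
ee_rot: [0.756, -0.655, 0.0, 0.0]
contact_force: [0.2, -0.2, 1.3]
gripper_width: 46.8
```

Call:
{"api": "apply_moves", "payload": {
  "steps": [
    {"hand": 0.55,"xyz": [0,0,0.1],"delta_rot": [0,0,0]},
    {"hand": 0.55,"xyz": [0,0,0.2],"delta_rot": [0,0,0]},
    {"hand": 0.55,"xyz": [0,0,0.2],"delta_rot": [0,0,0]}
  ]
}}

```text
clock: 14.18
position: [481.4, 405.6, 66.1]
ee_rot: [0.756, -0.655, -0.0, 0.0]
contact_force: [0.0, 0.3, 0.3]
gripper_width: 47.0
```

Call:
{"api": "apply_moves", "payload": {
  "steps": [
    {"hand": 0.55,"xyz": [0,0,0.1],"delta_rot": [0,0,0]},
    {"hand": 0.55,"xyz": [0,0,0.1],"delta_rot": [0,0,0]},
    {"hand": 0.55,"xyz": [0,0,0.1],"delta_rot": [0,0,0]}
  ]
}}

```text
clock: 14.43
position: [481.4, 405.6, 65.3]
ee_rot: [0.756, -0.655, 0.0, 0.0]
contact_force: [0.3, -0.1, 0.5]
gripper_width: 46.9
```

Call:
{"api": "apply_moves", "payload": {
  "steps": [
    {"hand": 0.44,"xyz": [0,0,0],"delta_rot": [0,0,0]},
    {"hand": 0.44,"xyz": [0,0,0],"delta_rot": [0,0,0]},
    {"hand": 0.44,"xyz": [0,0,0],"delta_rot": [0,0,0]}
  ]
}}

```text
clock: 14.68
position: [481.5, 405.7, 65.4]
ee_rot: [0.756, -0.655, 0.0, -0.0]
contact_force: [0.5, -0.2, -0.7]
gripper_width: 37.4
```

Call:
{"api": "apply_moves", "payload": {
  "steps": [
    {"hand": 0.44,"xyz": [0,0,0.1],"delta_rot": [0,0,0]},
    {"hand": 0.44,"xyz": [0,0,0.1],"delta_rot": [0,0,0]},
    {"hand": 0.44,"xyz": [0,0,0.1],"delta_rot": [0,0,0]}
  ]
}}

```text
clock: 14.93
position: [481.4, 405.6, 64.2]
ee_rot: [0.756, -0.655, 0.0, 0.0]
contact_force: [-0.6, -0.2, 0.3]
gripper_width: 37.7
```

Call:
{"api": "apply_moves", "payload": {
  "steps": [
    {"hand": 0.44,"xyz": [0,0,0.1],"delta_rot": [0,0,0]},
    {"hand": 0.44,"xyz": [0,0,0.1],"delta_rot": [0,0,0]},
    {"hand": 0.44,"xyz": [0,0,0.1],"delta_rot": [0,0,0]}
  ]
}}

```text
clock: 15.18
position: [481.4, 405.6, 63.2]
ee_rot: [0.756, -0.655, 0.0, 0.0]
contact_force: [0.2, 0.4, 0.3]
gripper_width: 37.5
```

Call:
{"api": "apply_moves", "payload": {
  "steps": [
    {"hand": 0.3,"xyz": [0,0,0],"delta_rot": [0,0,0]},
    {"hand": 0.2,"xyz": [0,0,0],"delta_rot": [0,0,0]},
    {"hand": 0,"xyz": [0,0,0],"delta_rot": [0,0,0]},
    {"hand": 0,"xyz": [0,0,0],"delta_rot": [0,0,0]},
    {"hand": 0,"xyz": [0,0,0],"delta_rot": [0,0,0]},
    {"hand": 0,"xyz": [0,0,0],"delta_rot": [0,0,0]}
  ]
}}

```text
clock: 15.68
position: [481.6, 405.9, 63.7]
ee_rot: [0.756, -0.655, 0.0, -0.0]
contact_force: [0.1, 0.3, 3.0]
gripper_width: 29.2
```

Call:
{"api": "apply_moves", "payload": {
  "steps": [
    {"hand": 0,"xyz": [0,0,-0.3],"delta_rot": [0,0,0]},
    {"hand": 0,"xyz": [0,0,-0.8],"delta_rot": [0,0,0]},
    {"hand": 0,"xyz": [0,0,-1.5],"delta_rot": [0,0,0]},
    {"hand": 0,"xyz": [0,0,-2.5],"delta_rot": [0,0,0]},
    {"hand": 0,"xyz": [0,0,-3],"delta_rot": [0,0,0]},
    {"hand": 0,"xyz": [0,0,-3],"delta_rot": [0,0,0]}
  ]
}}

```text
clock: 16.18
position: [482.2, 406.5, 95.5]
ee_rot: [0.756, -0.655, -0.0, -0.002]
contact_force: [0.1, 0.2, 0.3]
gripper_width: 29.6
```

```bash
python3 -c "
from h import *
go(482,406,200,98.5)
from bench import get_image
p=get_image('top'); cv2.imwrite('pics/e3.png',cv2.resize(p['frame'][160:240,110:230],None,fx=6.5,fy=6.5))
s=get_image('scene'); cv2.imwrite('pics/e4.png',cv2.resize(s['frame'][260:330,200:290],None,fx=8,fy=8))
"
```

```text
t 16.18 pos [482.2 406.5  95.5] yaw -81.8 w 29.6 F [0.1 0.2 0.3] j [ 0.96  0.54 -0.17  0.   -0.86  0.76]
xyz cm [  0.02  -0.   -10.45] rot [-0.003  0.003 -0.005] |d|mm 104
```

View pics/e3.png

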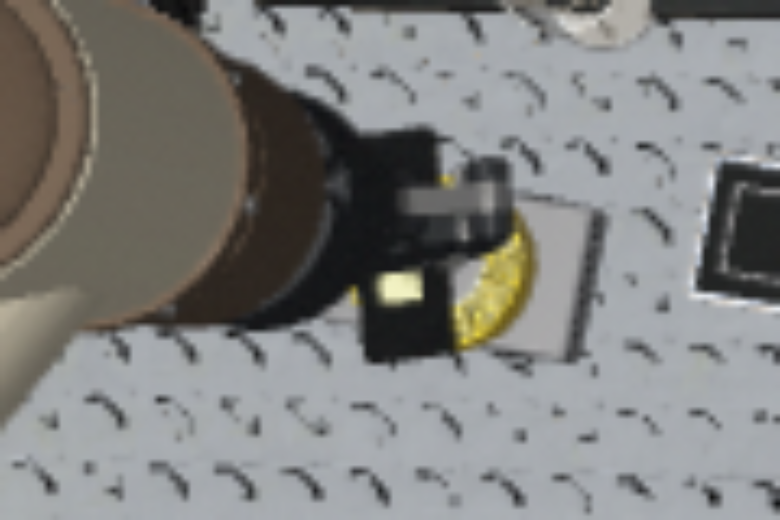

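View pics/e4.png

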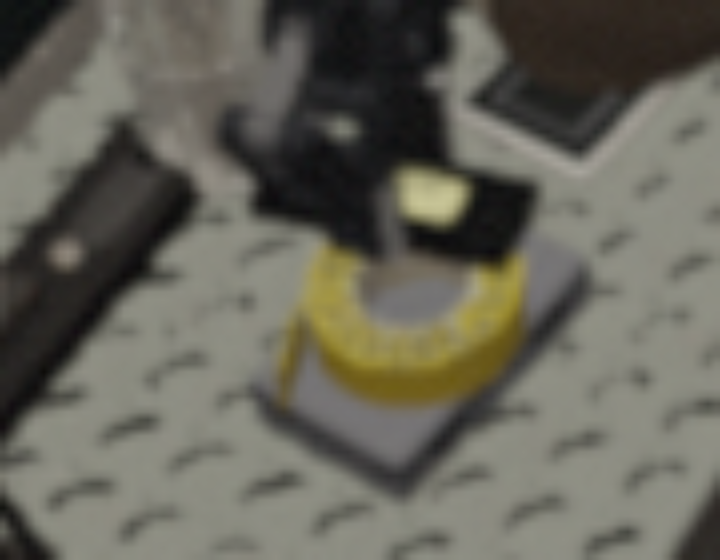

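Call:
{"api": "apply_moves", "payload": {
  "steps": [
    {"hand": 0,"xyz": [0,0,-1.5],"delta_rot": [0,0,0]},
    {"hand": 0,"xyz": [0,0,-3],"delta_rot": [0,0,0]},
    {"hand": 0,"xyz": [0,0,-5],"delta_rot": [0,0,-0.05]},
    {"hand": 0,"xyz": [0,0,-6.5],"delta_rot": [0,0,-0.12]},
    {"hand": 0,"xyz": [1,0,-7],"delta_rot": [0,0,-0.2]},
    {"hand": 0,"xyz": [2,0,-7],"delta_rot": [0,0,-0.28]},
    {"hand": 0,"xyz": [4,0,-7],"delta_rot": [0,0,-0.36]},
    {"hand": 0,"xyz": [6,0,-7],"delta_rot": [0,0,-0.44]},
    {"hand": 0,"xyz": [8,0,-7],"delta_rot": [0,0,-0.52]},
    {"hand": 0,"xyz": [10,0,-7],"delta_rot": [0,0,-0.6]},
    {"hand": 0,"xyz": [10,0,-7],"delta_rot": [0,0,-0.64]},
    {"hand": 0,"xyz": [10,0,-7],"delta_rot": [0,0,-0.64]}
  ]
}}

```text
clock: 17.28
position: [495.6, 305.4, 163.0]
ee_rot: [0.923, -0.384, -0.0, 0.0]
contact_force: [-0.3, 0.2, -0.2]
gripper_width: 28.9
```

```bash
python3 -c "
from h import *
go(491.5,267.6,165,171.6)
from bench import get_image
p=get_image('top'); cv2.imwrite('pics/e5.png',cv2.resize(p['frame'][160:240,110:290],None,fx=4.4,fy=4.4))"
```

```text
t 17.28 pos [495.6 305.4 163. ] yaw -45.2 w 28.9 F [-0.3  0.2 -0.2] j [ 0.83  0.39 -0.22 -0.   -0.96  1.52]
xyz cm [ 2.39  2.95 -0.2 ] rot [ 0.001  0.    -0.642] |d|mm 38
```

View pics/e5.png

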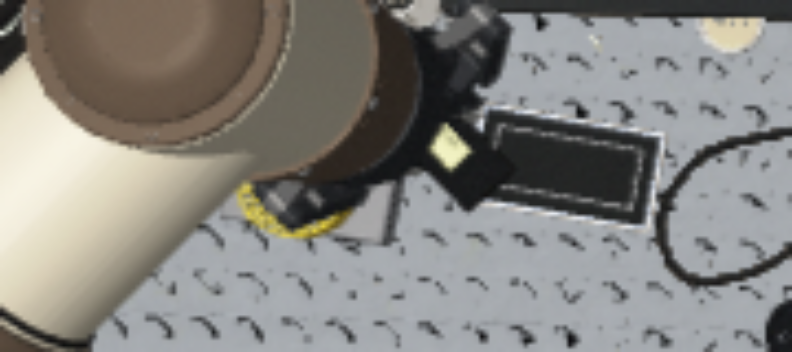

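Call:
{"api": "apply_moves", "payload": {
  "steps": [
    {"hand": 0,"xyz": [0.5,0.6,0],"delta_rot": [0,0,-0.08]},
    {"hand": 0,"xyz": [1,1.2,0],"delta_rot": [0,0,-0.16]},
    {"hand": 0,"xyz": [1.5,1.8,0],"delta_rot": [0,0,-0.24]},
    {"hand": 0,"xyz": [2,2.4,0],"delta_rot": [0,0,-0.32]},
    {"hand": 0,"xyz": [2.4,2.9,0],"delta_rot": [0,0,-0.4]},
    {"hand": 0,"xyz": [2.4,2.95,0],"delta_rot": [0,0,-0.48]},
    {"hand": 0,"xyz": [2.4,2.95,0],"delta_rot": [0,0,-0.56]},
    {"hand": 0,"xyz": [2.4,2.95,0],"delta_rot": [0,0,-0.64]},
    {"hand": 0,"xyz": [2.4,2.95,0],"delta_rot": [0,0,-0.642]},
    {"hand": 0,"xyz": [2.4,2.95,0],"delta_rot": [0,0,-0.642]}
  ]
}}

```text
clock: 18.17
position: [491.6, 269.4, 163.1]
ee_rot: [0.997, -0.074, -0.0, 0.0]
contact_force: [-0.4, 0.1, 0.1]
gripper_width: 28.4
```

```bash
python3 -c "
from h import *
go(491.5,267.6,45,171.6)
from bench import get_image
p=get_image('scene'); cv2.imwrite('pics/e6.png',cv2.resize(p['frame'][210:320,190:350],None,fx=5,fy=5))"
```

```text
t 18.17 pos [491.6 269.4 163.1] yaw -8.5 w 28.4 F [-0.4  0.1  0.1] j [ 0.79  0.36 -0.28 -0.   -0.93  2.2 ]
xyz cm [ 0.02  0.18 11.81] rot [ 0.     0.    -0.001] |d|mm 118
```

View pics/e6.png

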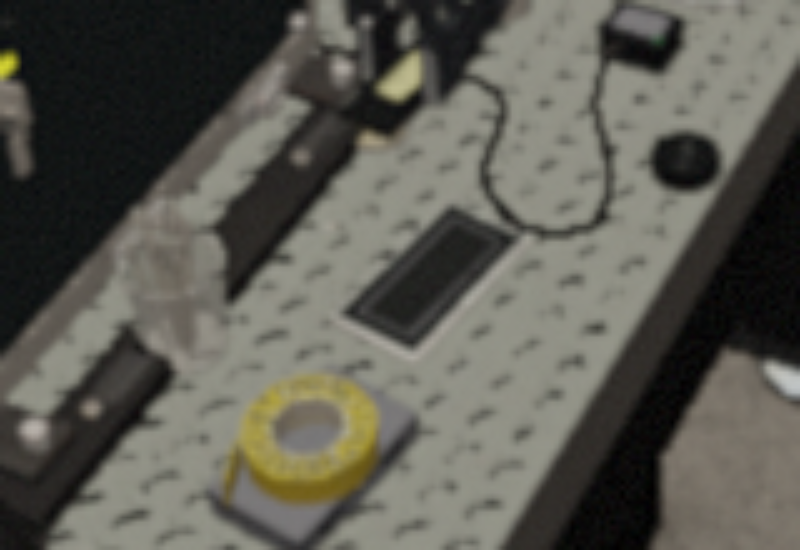

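Call:
{"api": "apply_moves", "payload": {
  "steps": [
    {"hand": 0,"xyz": [0,0.1,1.5],"delta_rot": [0,0,0]},
    {"hand": 0,"xyz": [0,0.1,3.5],"delta_rot": [0,0,0]},
    {"hand": 0,"xyz": [0,0.1,5.5],"delta_rot": [0,0,0]},
    {"hand": 0,"xyz": [0,0.1,7.5],"delta_rot": [0,0,0]},
    {"hand": 0,"xyz": [0,0.1,9.5],"delta_rot": [0,0,0]},
    {"hand": 0,"xyz": [0,0.1,11],"delta_rot": [0,0,0]},
    {"hand": 0,"xyz": [0,0.1,12],"delta_rot": [0,0,0]},
    {"hand": 0,"xyz": [0,0.1,12.5],"delta_rot": [0,0,0]},
    {"hand": 0,"xyz": [0,0.1,12.5],"delta_rot": [0,0,0]},
    {"hand": 0,"xyz": [0,0.1,12.5],"delta_rot": [0,0,0]},
    {"hand": 0,"xyz": [0,0.1,12.5],"delta_rot": [0,0,0]}
  ]
}}

```text
clock: 19.13
position: [492.2, 268.4, 39.3]
ee_rot: [0.997, -0.073, 0.001, -0.001]
contact_force: [-0.5, 0.8, -0.8]
gripper_width: 28.9
```

```bash
python3 -c "
from h import *
go(491.5,267.6,30,171.6)
from bench import get_image
p=get_image('scene'); cv2.imwrite('pics/e7.png',cv2.resize(p['frame'][230:300,230:310],None,fx=8,fy=8))
p=get_image('top'); cv2.imwrite('pics/e8.png',cv2.resize(p['frame'][160:240,180:300],None,fx=6,fy=6))"
```

```text
t 19.13 pos [492.2 268.4  39.3] yaw -8.3 w 28.9 F [-0.5  0.8 -0.8] j [ 0.79  0.52 -0.4   0.   -0.65  2.21]
xyz cm [-0.06  0.09  0.93] rot [-0.002 -0.001  0.001] |d|mm 9
```

View pics/e7.png

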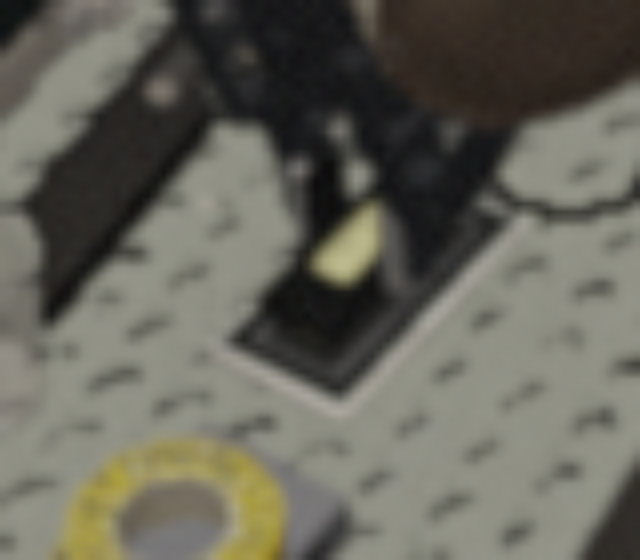

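View pics/e8.png

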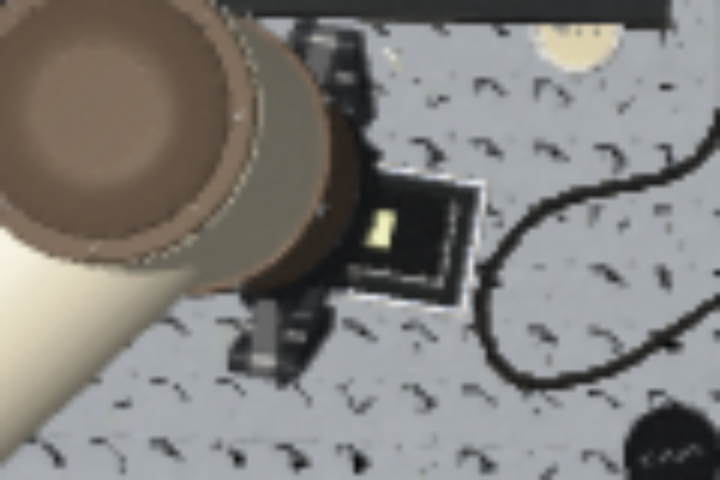

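Call:
{"api": "apply_moves", "payload": {
  "steps": [
    {"hand": 0,"xyz": [-0.05,0.1,0.4],"delta_rot": [0,0,0]},
    {"hand": 0,"xyz": [-0.05,0.1,0.8],"delta_rot": [0,0,0]},
    {"hand": 0,"xyz": [-0.05,0.1,0.8],"delta_rot": [0,0,0]},
    {"hand": 0,"xyz": [-0.05,0.1,0.8],"delta_rot": [0,0,0]}
  ]
}}

```text
clock: 19.57
position: [490.7, 266.7, 30.0]
ee_rot: [0.997, -0.073, -0.0, 0.0]
contact_force: [0.1, 0.3, -1.4]
gripper_width: 29.2
```

Call:
{"api": "apply_moves", "payload": {
  "steps": [
    {"hand": 0,"xyz": [0,0,0.05],"delta_rot": [0,0,0]},
    {"hand": 0,"xyz": [0,0,0.1],"delta_rot": [0,0,0]},
    {"hand": 0,"xyz": [0,0,0.1],"delta_rot": [0,0,0]}
  ]
}}

```text
clock: 19.82
position: [491.0, 267.0, 29.3]
ee_rot: [0.997, -0.073, -0.0, 0.0]
contact_force: [0.4, 0.3, -0.6]
gripper_width: 28.8
```

Call:
{"api": "apply_moves", "payload": {
  "steps": [
    {"hand": 0,"xyz": [0,0,0.05],"delta_rot": [0,0,0]},
    {"hand": 0,"xyz": [0,0,0.1],"delta_rot": [0,0,0]},
    {"hand": 0,"xyz": [0,0,0.1],"delta_rot": [0,0,0]}
  ]
}}

```text
clock: 20.07
position: [490.9, 266.9, 28.2]
ee_rot: [0.997, -0.073, -0.0, 0.0]
contact_force: [-0.4, -0.4, -0.5]
gripper_width: 29.3
```

Call:
{"api": "apply_moves", "payload": {
  "steps": [
    {"hand": 0,"xyz": [0,0,0.05],"delta_rot": [0,0,0]},
    {"hand": 0,"xyz": [0,0,0.1],"delta_rot": [0,0,0]},
    {"hand": 0,"xyz": [0,0,0.1],"delta_rot": [0,0,0]}
  ]
}}

```text
clock: 20.32
position: [491.0, 267.0, 27.6]
ee_rot: [0.997, -0.073, 0.0, -0.0]
contact_force: [-1.1, -1.0, 2.3]
gripper_width: 29.2
```

Call:
{"api": "apply_moves", "payload": {
  "steps": [
    {"hand": 0.45,"xyz": [0,0,0],"delta_rot": [0,0,0]},
    {"hand": 0.55,"xyz": [0,0,0],"delta_rot": [0,0,0]},
    {"hand": 0.55,"xyz": [0,0,0],"delta_rot": [0,0,0]},
    {"hand": 0.55,"xyz": [0,0,0],"delta_rot": [0,0,0]},
    {"hand": 0.55,"xyz": [0,0,-1],"delta_rot": [0,0,0]},
    {"hand": 0.55,"xyz": [0,0,-3],"delta_rot": [0,0,0]},
    {"hand": 0.55,"xyz": [0,0,-6],"delta_rot": [0,0,0]},
    {"hand": 0.8,"xyz": [0,0,-9],"delta_rot": [0,0,0]},
    {"hand": 1,"xyz": [0,0,-12],"delta_rot": [0,0,0]},
    {"hand": 1,"xyz": [0,0,-14],"delta_rot": [0,0,0]},
    {"hand": 1,"xyz": [0,0,-14],"delta_rot": [0,0,0]},
    {"hand": 1,"xyz": [0,0,-14],"delta_rot": [0,0,0]}
  ]
}}

```text
clock: 21.32
position: [491.3, 267.4, 169.4]
ee_rot: [0.997, -0.073, 0.001, -0.002]
contact_force: [0.1, -0.4, -0.9]
gripper_width: 85.3
```

```bash
python3 -c "
from h import *
go(479.5,406,170,0)
from bench import get_image,nets
p=get_image('scene'); t=get_image('top')
kw=dict(tape=(479.5,406),case=(481,404,-.14),extra=[(b,(0,255,0)) for b in box((491.3,267.3),-.146,31,80,5,13)])
drawpile(t,'pics/f4.png',(155,175,265,220),7,**kw)
drawpile(p,'pics/f5.png',(210,235,290,325),6.5,**kw)
for l in ('slide_case_mid','tape_roll_mid','parts_case_mid'):
  for q in (p,t): print(l,[(r['xyz'],r['confidence']) for r in nets.pinpoint(q,l)][:2])
"
```

```text
t 21.32 pos [491.3 267.4 169.4] yaw -8.4 w 85.3 F [ 0.1 -0.4 -0.9] j [ 0.79  0.35 -0.28 -0.   -0.94  2.21]
xyz cm [ -3.18 -13.54  -0.02] rot [-0.003 -0.003 -0.146] |d|mm 139
slide_case_mid [([488.7, 269.4, 8.0], 0.76)]
slide_case_mid [([492.5, 267.6, 7.5], 0.54)]
tape_roll_mid [([478.1, 406.7, 30.5], 0.58)]
tape_roll_mid [([479.2, 404.9, 30.2], 0.41)]
parts_case_mid [([480.9, 402.5, 13.0], 0.86)]
parts_case_mid [([480.2, 402.5, 13.0], 0.65), ([480.1, -146.3, 25.8], 0.65)]
```

View pics/f4.png

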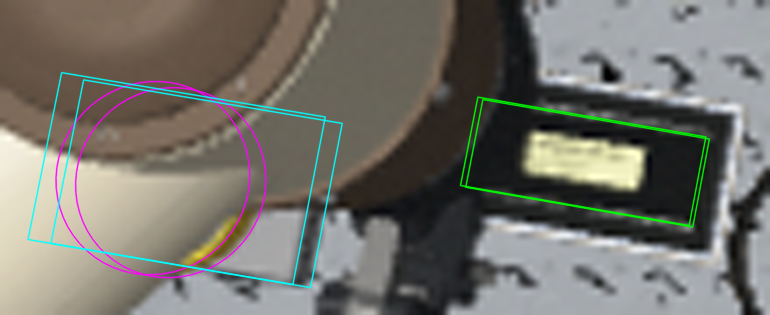

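View pics/f5.png

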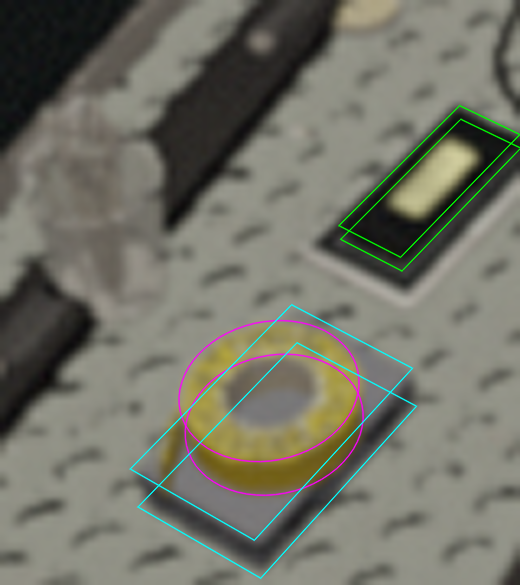

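Call:
{"api": "apply_moves", "payload": {
  "steps": [
    {"hand": 1,"xyz": [-1,-3.5,0],"delta_rot": [0,0,0]},
    {"hand": 1,"xyz": [-2,-7,0],"delta_rot": [0,0,0]},
    {"hand": 1,"xyz": [-3,-10.5,0],"delta_rot": [0,0,0]},
    {"hand": 1,"xyz": [-3.2,-13.5,2],"delta_rot": [0,0,0]},
    {"hand": 1,"xyz": [-3.2,-13.5,5],"delta_rot": [0,0,0]},
    {"hand": 1,"xyz": [-3.2,-13.5,7],"delta_rot": [0,0,0]},
    {"hand": 1,"xyz": [-3.2,-13.5,8],"delta_rot": [0,0,0]},
    {"hand": 1,"xyz": [-3.2,-13.5,8],"delta_rot": [0,0,0]},
    {"hand": 1,"xyz": [-3.2,-13.5,8],"delta_rot": [0,0,0]},
    {"hand": 1,"xyz": [-3.2,-13.5,8],"delta_rot": [0,0,0]}
  ]
}}

```text
clock: 22.55
position: [479.8, 405.7, 88.9]
ee_rot: [0.997, -0.073, 0.001, -0.001]
contact_force: [0.0, -0.1, 0.6]
gripper_width: 85.7
```

```bash
python3 -c "
from h import *
go(479.5,405.8,47,-8.4)
from bench import get_image,nets
p=get_image('scene'); cv2.imwrite('pics/g1.png',cv2.resize(p['frame'][240:330,200:300],None,fx=6.5,fy=6.5))
p=get_image('top'); cv2.imwrite('pics/g2.png',cv2.resize(p['frame'][160:240,130:250],None,fx=6,fy=6))
"
```

```text
t 22.55 pos [479.8 405.7  88.9] yaw -8.3 w 85.7 F [ 0.  -0.1  0.6] j [ 0.96  0.54 -0.18  0.   -0.84  2.04]
xyz cm [-0.04  0.    4.19] rot [-0.002 -0.002  0.001] |d|mm 42
```

View pics/g1.png

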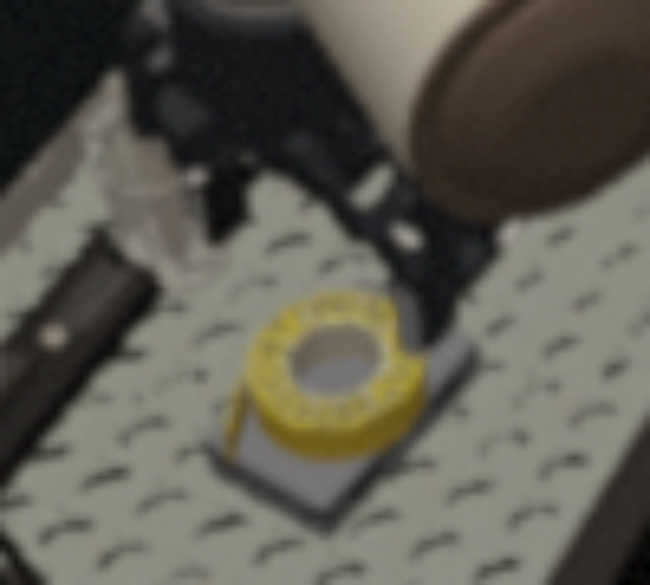

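View pics/g2.png

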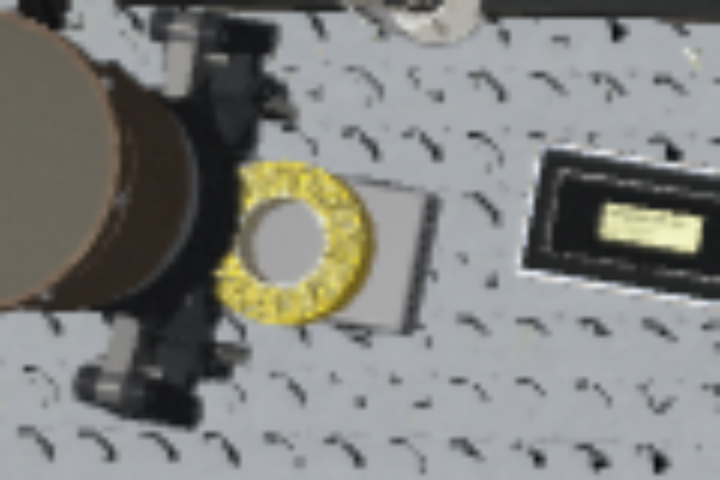

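```bash
python3 -c "
from h import *
from bench import get_image
p=get_image('top')
print(ray(p,130+287/6-.4,160+242/6-.4,41))
f=p['frame'][175:225,155:215]; m=cv2.inRange(cv2.cvtColor(f,cv2.COLOR_BGR2HSV),(20,90,60),(35,255,255)); print(m.sum()/255)
ys,xs=np.nonzero(m); print(xs.min()+155,xs.max()+155,ys.min()+175,ys.max()+175)
print(proj(p,(479.5+32.5,405.8,41)),proj(p,(479.5-32.5,405.8,41)),proj(p,(479.5,405.8-32.5,41)))
"
```

```text
[479.33513233 403.24102131  41.        ]
345.0
165 191 187 213
[177.12764247 186.06575681] [175.56697797 213.67876467] [190.16829127 200.20527252]
```

Call:
{"api": "apply_moves", "payload": {
  "steps": [
    {"hand": 1,"xyz": [0,0.1,1.5],"delta_rot": [0,0,0]},
    {"hand": 1,"xyz": [0,0.1,3],"delta_rot": [0,0,0]},
    {"hand": 1,"xyz": [0,0.1,4],"delta_rot": [0,0,0]},
    {"hand": 1,"xyz": [0,0.1,4],"delta_rot": [0,0,0]},
    {"hand": 1,"xyz": [0,0.1,4],"delta_rot": [0,0,0]}
  ]
}}

```text
clock: 23.12
position: [478.9, 404.1, 47.4]
ee_rot: [0.997, -0.073, 0.0, 0.0]
contact_force: [0.6, 0.7, 0.3]
gripper_width: 85.3
```

Call:
{"api": "apply_moves", "payload": {
  "steps": [
    {"hand": 0.7,"xyz": [0,0,0],"delta_rot": [0,0,0]},
    {"hand": 0.6,"xyz": [0,0,0],"delta_rot": [0,0,0]},
    {"hand": 0.4,"xyz": [0,0,0],"delta_rot": [0,0,0]},
    {"hand": 0,"xyz": [0,0,0],"delta_rot": [0,0,0]},
    {"hand": 0,"xyz": [0,0,0],"delta_rot": [0,0,0]},
    {"hand": 0,"xyz": [0,0,0],"delta_rot": [0,0,0]}
  ]
}}

```text
clock: 23.62
position: [479.6, 405.2, 49.2]
ee_rot: [0.997, -0.072, 0.001, -0.001]
contact_force: [0.0, -0.4, 5.8]
gripper_width: 62.2
```

Call:
{"api": "apply_moves", "payload": {
  "steps": [
    {"hand": 0,"xyz": [0,0,-0.3],"delta_rot": [0,0,0]},
    {"hand": 0,"xyz": [0,0,-0.8],"delta_rot": [0,0,0]},
    {"hand": 0,"xyz": [0,0,-1.5],"delta_rot": [0,0,0]},
    {"hand": 0,"xyz": [0,0,-3],"delta_rot": [0,0,0]},
    {"hand": 0,"xyz": [0,0,-4.5],"delta_rot": [0,0,0]},
    {"hand": 0,"xyz": [0,0,-6],"delta_rot": [0,0,0]},
    {"hand": 0,"xyz": [0,0,-8],"delta_rot": [0,0,0]},
    {"hand": 0,"xyz": [0,0,-10],"delta_rot": [0,0,0]},
    {"hand": 0,"xyz": [0,0,-12],"delta_rot": [0,0,0]},
    {"hand": 0,"xyz": [0,0,-14],"delta_rot": [0,0,0]},
    {"hand": 0,"xyz": [0,0,-14],"delta_rot": [0,0,0]},
    {"hand": 0,"xyz": [0,0,-14],"delta_rot": [0,0,0]}
  ]
}}

```text
clock: 24.62
position: [478.9, 404.5, 188.8]
ee_rot: [0.997, -0.073, 0.001, -0.001]
contact_force: [-0.3, -0.8, -1.3]
gripper_width: 62.5
```

```bash
python3 -c "
from h import *
go(465.2,180,190,-30)
from bench import get_image,nets
p=get_image('scene'); cv2.imwrite('pics/g3.png',cv2.resize(p['frame'][200:330,190:330],None,fx=5,fy=4.5))
p=get_image('top'); cv2.imwrite('pics/g4.png',cv2.resize(p['frame'][160:240,110:230],None,fx=6,fy=6))
m=nets.outline_of(p,'tape_pad_top'); 
for r in m: 
  M=r['pixels']; ys,xs=np.nonzero(M); print(r['confidence'],M.sum(),xs.min(),xs.max(),ys.min(),ys.max(),rectfit(p,M,5))
"
```

```text
t 24.62 pos [478.9 404.5 188.8] yaw -8.4 w 62.5 F [-0.3 -0.8 -1.3] j [ 0.96  0.44 -0.08 -0.   -1.05  2.04]
xyz cm [ 1.91 22.41 -0.18] rot [-0.003 -0.001  0.378] |d|mm 225
0.83 1095 347 383 194 230 ((465.1551818847656, -39.96106719970703), (87.01148223876953, 86.90403747558594), 1.274411916732788)
```

View pics/g3.png

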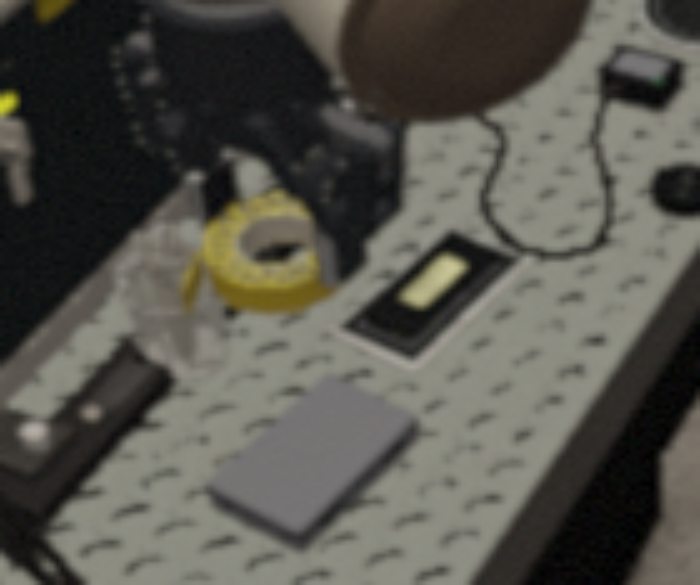

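View pics/g4.png

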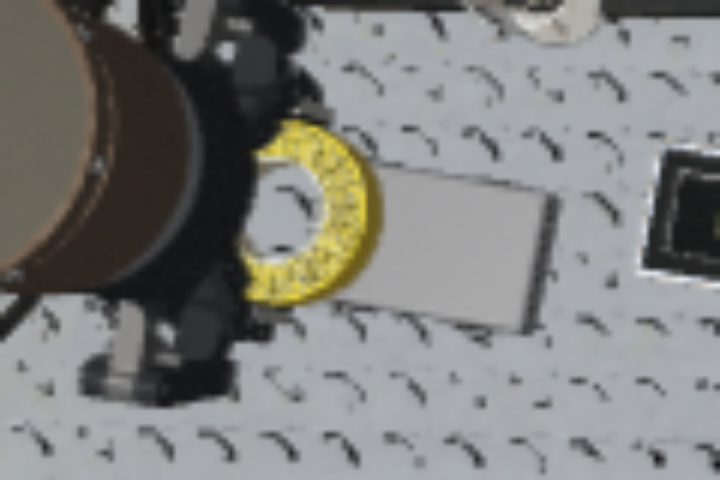

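Call:
{"api": "apply_moves", "payload": {
  "steps": [
    {"hand": 0,"xyz": [0.1,1,0],"delta_rot": [0,0,0]},
    {"hand": 0,"xyz": [0.3,3,0],"delta_rot": [0,0,0.04]},
    {"hand": 0,"xyz": [0.5,5.5,0],"delta_rot": [0,0,0.08]},
    {"hand": 0,"xyz": [0.7,8,0],"delta_rot": [0,0,0.12]},
    {"hand": 0,"xyz": [0.9,10.5,0],"delta_rot": [0,0,0.16]},
    {"hand": 0,"xyz": [1.1,13,0],"delta_rot": [0,0,0.2]},
    {"hand": 0,"xyz": [1.3,15.5,0],"delta_rot": [0,0,0.24]},
    {"hand": 0,"xyz": [1.5,18,0],"delta_rot": [0,0,0.28]},
    {"hand": 0,"xyz": [1.7,20,0],"delta_rot": [0,0,0.32]},
    {"hand": 0,"xyz": [1.9,22,0],"delta_rot": [0,0,0.36]},
    {"hand": 0,"xyz": [1.9,22.4,0],"delta_rot": [0,0,0.37]},
    {"hand": 0,"xyz": [1.9,22.4,0],"delta_rot": [0,0,0.37]}
  ]
}}

```text
clock: 25.77
position: [464.4, 178.0, 186.8]
ee_rot: [0.967, -0.256, -0.0, 0.001]
contact_force: [-0.2, -0.3, 0.1]
gripper_width: 62.4
```

```bash
python3 -c "
from h import *
go(465.5,-39.5,190,-30)"
```

```text
t 25.77 pos [464.4 178.  186.8] yaw -29.6 w 62.4 F [-0.2 -0.3  0.1] j [ 0.69  0.23 -0.4  -0.   -0.94  1.93]
xyz cm [10.86 18.85 -0.3 ] rot [0.001 0.001 0.006] |d|mm 218
```

Call:
{"api": "apply_moves", "payload": {
  "steps": [
    {"hand": 0,"xyz": [0.5,1,-0.2],"delta_rot": [0,0,0]},
    {"hand": 0,"xyz": [1.6,2.8,-0.3],"delta_rot": [0,0,0]},
    {"hand": 0,"xyz": [2.8,4.9,-0.3],"delta_rot": [0,0,0]},
    {"hand": 0,"xyz": [4,7,-0.3],"delta_rot": [0,0,0]},
    {"hand": 0,"xyz": [5.2,9.1,-0.3],"delta_rot": [0,0,0]},
    {"hand": 0,"xyz": [6.4,11.2,-0.3],"delta_rot": [0,0,0]},
    {"hand": 0,"xyz": [7.6,13.3,-0.3],"delta_rot": [0,0,0]},
    {"hand": 0,"xyz": [8.8,15.3,-0.3],"delta_rot": [0,0,0]},
    {"hand": 0,"xyz": [10,17.4,-0.3],"delta_rot": [0,0,0]},
    {"hand": 0,"xyz": [10.86,18.85,-0.3],"delta_rot": [0,0,0]},
    {"hand": 0,"xyz": [10.86,18.85,-0.3],"delta_rot": [0,0,0]},
    {"hand": 0,"xyz": [10.86,18.85,-0.3],"delta_rot": [0,0,0]}
  ]
}}

```text
clock: 26.77
position: [466.6, -38.1, 190.2]
ee_rot: [0.967, -0.255, -0.0, 0.0]
contact_force: [-0.3, 0.0, 0.1]
gripper_width: 62.5
```

```bash
python3 -c "
from h import *
go(465.5,-39.5,60,-30)"
```

```text
t 26.77 pos [466.6 -38.1 190.2] yaw -29.6 w 62.5 F [-0.3  0.   0.1] j [ 0.27  0.18 -0.46 -0.   -0.93  2.36]
xyz cm [-0.03  0.18 13.02] rot [0.    0.    0.007] |d|mm 130
```

Call:
{"api": "apply_moves", "payload": {
  "steps": [
    {"hand": 0,"xyz": [0,0.1,1],"delta_rot": [0,0,0]},
    {"hand": 0,"xyz": [0,0.1,3],"delta_rot": [0,0,0]},
    {"hand": 0,"xyz": [0,0.1,5.5],"delta_rot": [0,0,0]},
    {"hand": 0,"xyz": [0,0.1,8],"delta_rot": [0,0,0]},
    {"hand": 0,"xyz": [0,0.1,10.5],"delta_rot": [0,0,0]},
    {"hand": 0,"xyz": [0,0.1,12.5],"delta_rot": [0,0,0]},
    {"hand": 0,"xyz": [0,0.1,13.8],"delta_rot": [0,0,0]},
    {"hand": 0,"xyz": [0,0.1,14.5],"delta_rot": [0,0,0]},
    {"hand": 0,"xyz": [0,0.1,14.5],"delta_rot": [0,0,0]},
    {"hand": 0,"xyz": [0,0.1,14.5],"delta_rot": [0,0,0]},
    {"hand": 0,"xyz": [0,0.1,14.5],"delta_rot": [0,0,0]}
  ]
}}

```text
clock: 27.68
position: [467.0, -38.1, 46.2]
ee_rot: [0.967, -0.254, 0.001, -0.0]
contact_force: [-0.4, -0.3, -0.5]
gripper_width: 61.9
```

```bash
python3 -c "
from h import *
go(465.5,-39.5,34,-30)
from bench import get_image,nets
p=get_image('scene'); cv2.imwrite('pics/g5.png',cv2.resize(p['frame'][160:230,280:380],None,fx=7,fy=7))
p=get_image('top'); cv2.imwrite('pics/g6.png',cv2.resize(p['frame'][160:240,310:430],None,fx=6,fy=6))"
```

```text
t 27.68 pos [467.  -38.1  46.2] yaw -29.5 w 61.9 F [-0.4 -0.3 -0.5] j [ 0.27  0.4  -0.62  0.   -0.55  2.36]
xyz cm [-0.06  0.2   1.22] rot [-0.001 -0.002  0.009] |d|mm 12
```

View pics/g5.png

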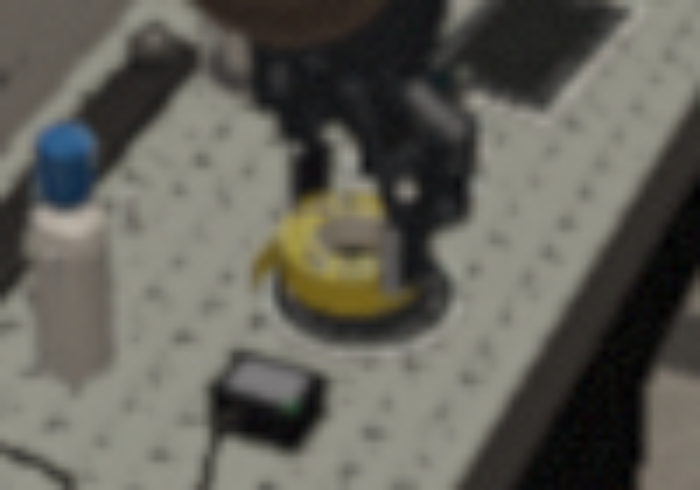

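View pics/g6.png

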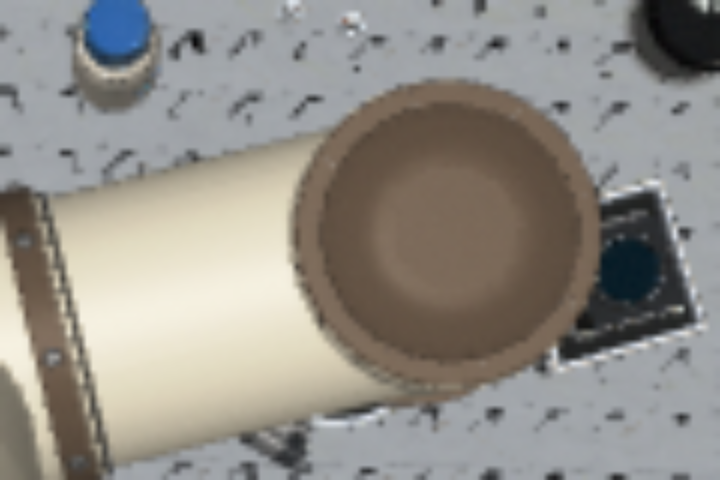

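Call:
{"api": "apply_moves", "payload": {
  "steps": [
    {"hand": 0,"xyz": [-0.05,0.1,0.4],"delta_rot": [0,0,0]},
    {"hand": 0,"xyz": [-0.05,0.15,0.8],"delta_rot": [0,0,0]},
    {"hand": 0,"xyz": [-0.05,0.15,0.9],"delta_rot": [0,0,0]},
    {"hand": 0,"xyz": [-0.05,0.15,0.9],"delta_rot": [0,0,0]},
    {"hand": 0,"xyz": [-0.05,0.15,0.9],"delta_rot": [0,0,0]}
  ]
}}

```text
clock: 28.2
position: [464.8, -39.8, 36.2]
ee_rot: [0.967, -0.255, -0.0, 0.0]
contact_force: [0.4, -0.3, -1.0]
gripper_width: 62.2
```

Call:
{"api": "apply_moves", "payload": {
  "steps": [
    {"hand": 0,"xyz": [0,0,0.05],"delta_rot": [0,0,0]},
    {"hand": 0,"xyz": [0,0,0.1],"delta_rot": [0,0,0]},
    {"hand": 0,"xyz": [0,0,0.1],"delta_rot": [0,0,0]}
  ]
}}

```text
clock: 28.45
position: [464.9, -39.7, 35.3]
ee_rot: [0.967, -0.255, 0.0, -0.0]
contact_force: [-0.3, -0.5, -0.6]
gripper_width: 62.4
```

Call:
{"api": "apply_moves", "payload": {
  "steps": [
    {"hand": 0,"xyz": [0,0,0.1],"delta_rot": [0,0,0]},
    {"hand": 0,"xyz": [0,0,0.2],"delta_rot": [0,0,0]},
    {"hand": 0,"xyz": [0,0,0.2],"delta_rot": [0,0,0]}
  ]
}}

```text
clock: 28.7
position: [464.8, -39.7, 33.1]
ee_rot: [0.967, -0.255, -0.0, 0.0]
contact_force: [0.1, -0.6, 0.2]
gripper_width: 62.2
```

Call:
{"api": "apply_moves", "payload": {
  "steps": [
    {"hand": 0,"xyz": [0,0,0.05],"delta_rot": [0,0,0]},
    {"hand": 0,"xyz": [0,0,0.1],"delta_rot": [0,0,0]},
    {"hand": 0,"xyz": [0,0,0.1],"delta_rot": [0,0,0]}
  ]
}}

```text
clock: 28.95
position: [464.9, -39.7, 32.3]
ee_rot: [0.967, -0.255, -0.0, 0.0]
contact_force: [-0.1, -0.4, -0.5]
gripper_width: 62.2
```

Call:
{"api": "apply_moves", "payload": {
  "steps": [
    {"hand": 0,"xyz": [0,0,0.05],"delta_rot": [0,0,0]},
    {"hand": 0,"xyz": [0,0,0.1],"delta_rot": [0,0,0]},
    {"hand": 0,"xyz": [0,0,0.1],"delta_rot": [0,0,0]}
  ]
}}

```text
clock: 29.2
position: [464.9, -39.7, 32.1]
ee_rot: [0.967, -0.255, 0.0, 0.0]
contact_force: [-1.7, 0.7, 7.5]
gripper_width: 62.3
```

Call:
{"api": "apply_moves", "payload": {
  "steps": [
    {"hand": 0,"xyz": [0,0,0.05],"delta_rot": [0,0,0]},
    {"hand": 0,"xyz": [0,0,0.05],"delta_rot": [0,0,0]},
    {"hand": 0,"xyz": [0,0,0.05],"delta_rot": [0,0,0]}
  ]
}}

```text
clock: 29.45
position: [464.9, -39.7, 32.1]
ee_rot: [0.967, -0.255, 0.0, 0.0]
contact_force: [-3.6, 0.0, 11.9]
gripper_width: 62.4
```

Contact at 32.1, as predicted. Release, rise.

Call:
{"api": "apply_moves", "payload": {
  "steps": [
    {"hand": 0.9,"xyz": [0,0,-0.1],"delta_rot": [0,0,0]},
    {"hand": 1,"xyz": [0,0,-0.1],"delta_rot": [0,0,0]},
    {"hand": 1,"xyz": [0,0,-0.1],"delta_rot": [0,0,0]},
    {"hand": 1,"xyz": [0,0,-0.1],"delta_rot": [0,0,0]},
    {"hand": 1,"xyz": [0,0,-0.1],"delta_rot": [0,0,0]},
    {"hand": 1,"xyz": [0,0,-1],"delta_rot": [0,0,0]},
    {"hand": 1,"xyz": [0,0,-3],"delta_rot": [0,0,0]},
    {"hand": 1,"xyz": [0,0,-6],"delta_rot": [0,0,0]},
    {"hand": 1,"xyz": [0,0,-9],"delta_rot": [0,0,0]},
    {"hand": 1,"xyz": [0,0,-12],"delta_rot": [0,0,0]},
    {"hand": 1,"xyz": [0,0,-16],"delta_rot": [0,0,0]},
    {"hand": 1,"xyz": [0,0,-16],"delta_rot": [0,0,0]}
  ]
}}

```text
clock: 30.45
position: [469.2, -39.3, 198.9]
ee_rot: [0.967, -0.254, 0.008, -0.003]
contact_force: [0.8, -0.1, 0.6]
gripper_width: 85.2
```

```bash
cat > b.py <<'E'
from h import *
go(481,403,200,-8)
from bench import get_image,nets
p=get_image('scene'); t=get_image('top')
cv2.imwrite('pics/h1.png',cv2.resize(p['frame'][150:230,280:400],None,fx=6,fy=6))
kw=dict(case=(481,403.5,-.14))
drawpile(t,'pics/h2.png',(155,175,265,220),7,**kw)
drawpile(p,'pics/h3.png',(210,235,290,325),6.5,**kw)
for l in ('tape_roll_mid','parts_case_mid','filter_cube_mid','slide_case_mid'):
  for q in (p,t): print(l,[(r['xyz'],r['confidence']) for r in nets.pinpoint(q,l)][:2])
for r in nets.outline_of(t,'parts_case_mid')[:2]: print(r['confidence'],rectfit(t,r['pixels'],15))
E
python3 b.py
```

```text
t 30.45 pos [469.2 -39.3 198.9] yaw -29.4 w 85.2 F [ 0.8 -0.1  0.6] j [ 0.26  0.17 -0.45  0.   -0.94  2.36]
xyz cm [-2.070e+01 -3.911e+01 -2.000e-02] rot [-0.007 -0.015 -0.374] |d|mm 442
tape_roll_mid [([467.9, -36.8, 14.9], 0.75), ([490.1, 272.3, 4.9], 0.53)]
tape_roll_mid []
parts_case_mid [([483.1, 405.2, 8.9], 0.79)]
parts_case_mid [([479.8, 403.3, 10.6], 0.93)]
filter_cube_mid [([482.5, -146.8, 22.5], 0.75)]
filter_cube_mid []
slide_case_mid [([491.6, 270.6, 8.6], 0.69)]
slide_case_mid [([489.9, 267.8, 11.3], 0.59)]
0.67 ((479.8558044433594, 402.47900390625), (97.30042266845703, 59.80857467651367), 82.7894515991211)
```

View pics/h1.png

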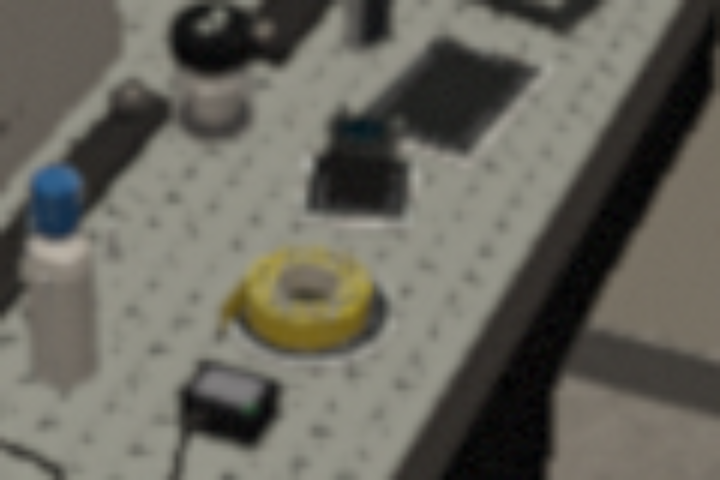

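View pics/h2.png

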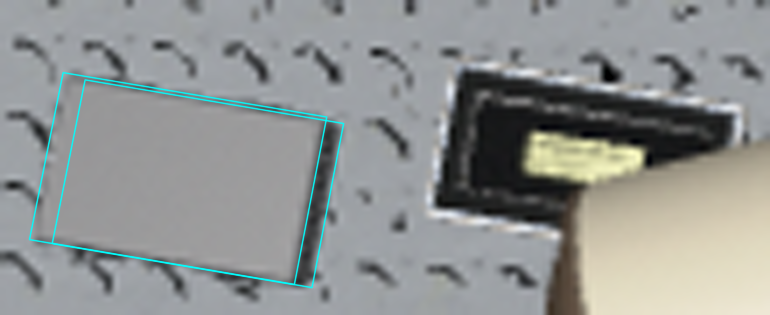

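View pics/h3.png

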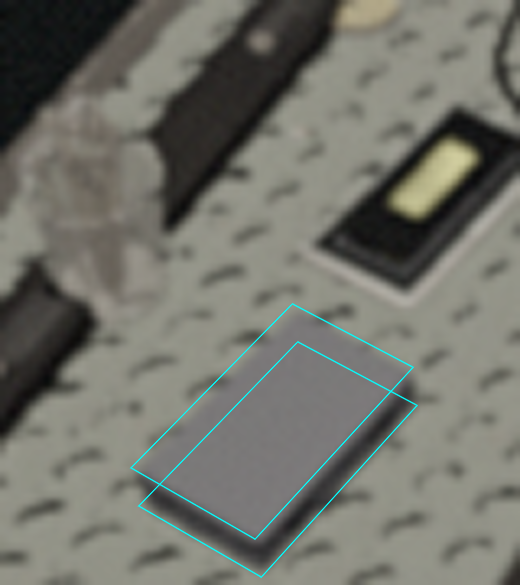

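Call:
{"api": "apply_moves", "payload": {
  "steps": [
    {"hand": 1,"xyz": [-0.5,-1,0],"delta_rot": [0,0,0.08]},
    {"hand": 1,"xyz": [-1.2,-2.2,0],"delta_rot": [0,0,0.16]},
    {"hand": 1,"xyz": [-1.8,-3.4,0],"delta_rot": [0,0,0.25]},
    {"hand": 1,"xyz": [-2.4,-4.6,0],"delta_rot": [0,0,0.34]},
    {"hand": 1,"xyz": [-3,-5.8,0],"delta_rot": [0,0,0.43]},
    {"hand": 1,"xyz": [-3.7,-7,0],"delta_rot": [0,0,0.52]},
    {"hand": 1,"xyz": [-4.3,-8.2,0],"delta_rot": [0,0,0.61]},
    {"hand": 1,"xyz": [-4.9,-9.4,0],"delta_rot": [0,0,0.7]},
    {"hand": 1,"xyz": [-5.6,-10.6,0],"delta_rot": [0,0,0.79]},
    {"hand": 1,"xyz": [-6.3,-11.8,0],"delta_rot": [0,0,0.88]},
    {"hand": 1,"xyz": [-6.9,-13,0],"delta_rot": [0,0,0.96]},
    {"hand": 1,"xyz": [-6.9,-13,0],"delta_rot": [0,0,0.96]}
  ]
}}

```text
clock: 32.0
position: [469.3, 109.1, 190.6]
ee_rot: [0.74, -0.673, 0.0, -0.0]
contact_force: [0.2, -0.9, -0.2]
gripper_width: 85.6
```

```bash
python3 -c "
from h import *
go(475,250,200,-137)
from bench import get_image,nets
t=get_image('top');p=get_image('scene')
L=[(circ((465.2,-40),65,5),(0,0,255)),(circ((465.2,-40),65,24),(0,0,255)),(circ((465.2,-40),90,5),(255,0,0))]
overlay(t,L,(340,180,420,240),9,'pics/i1.png');overlay(p,L,(300,170,370,220),9,'pics/i2.png')
"
```

```text
t 32.0 pos [469.3 109.1 190.6] yaw -84.5 w 85.6 F [ 0.2 -0.9 -0.2] j [ 0.57  0.2  -0.43  0.   -0.94  1.1 ]
xyz cm [-13.97  -1.91  -0.94] rot [-0.     0.     0.916] |d|mm 141
```

View pics/i1.png

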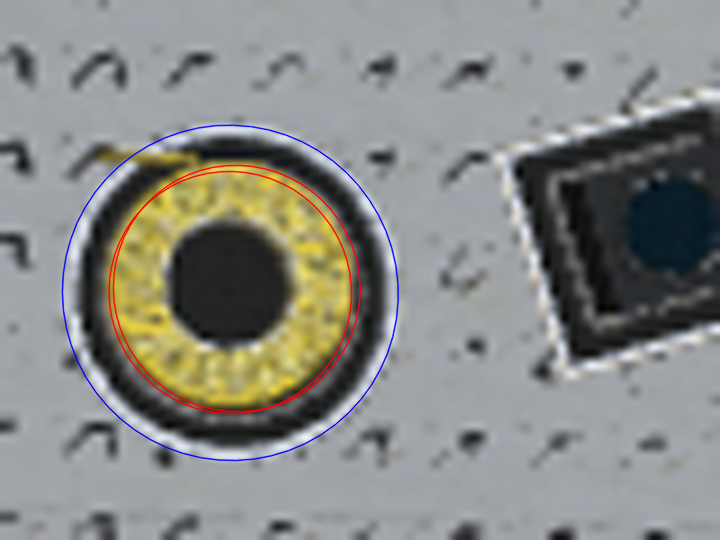

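View pics/i2.png

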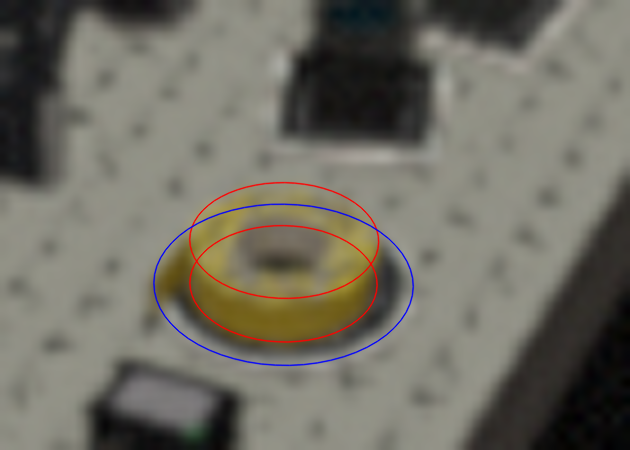

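Call:
{"api": "apply_moves", "payload": {
  "steps": [
    {"hand": 1,"xyz": [-1.2,-0.2,0],"delta_rot": [0,0,0.08]},
    {"hand": 1,"xyz": [-2.4,-0.3,0],"delta_rot": [0,0,0.16]},
    {"hand": 1,"xyz": [-3.6,-0.5,0],"delta_rot": [0,0,0.25]},
    {"hand": 1,"xyz": [-4.8,-0.7,0],"delta_rot": [0,0,0.34]},
    {"hand": 1,"xyz": [-6,-0.9,0],"delta_rot": [0,0,0.43]},
    {"hand": 1,"xyz": [-7.3,-1,0],"delta_rot": [0,0,0.52]},
    {"hand": 1,"xyz": [-8.6,-1.2,0],"delta_rot": [0,0,0.61]},
    {"hand": 1,"xyz": [-9.9,-1.4,0],"delta_rot": [0,0,0.7]},
    {"hand": 1,"xyz": [-11.2,-1.6,0],"delta_rot": [0,0,0.79]},
    {"hand": 1,"xyz": [-12.6,-1.7,0],"delta_rot": [0,0,0.87]},
    {"hand": 1,"xyz": [-14,-1.9,0],"delta_rot": [0,0,0.92]},
    {"hand": 1,"xyz": [-14,-1.9,0],"delta_rot": [0,0,0.92]}
  ]
}}

```text
clock: 33.1
position: [475.1, 249.7, 190.6]
ee_rot: [-0.365, 0.931, -0.0, 0.0]
contact_force: [-0.1, 0.9, -0.4]
gripper_width: 85.6
```

```bash
python3 -c "
from h import *
go(480.7,403.3,180,-188)"
```

```text
t 33.1 pos [475.1 249.7 190.6] yaw -137.2 w 85.6 F [-0.1  0.9 -0.4] j [ 0.79  0.29 -0.3   0.   -0.98 -0.04]
xyz cm [-10.85  10.89   1.06] rot [0.    0.001 0.887] |d|mm 154
```

Call:
{"api": "apply_moves", "payload": {
  "steps": [
    {"hand": 1,"xyz": [-1,1,0],"delta_rot": [0,0,0.08]},
    {"hand": 1,"xyz": [-2,2,0],"delta_rot": [0,0,0.16]},
    {"hand": 1,"xyz": [-3,3,0],"delta_rot": [0,0,0.25]},
    {"hand": 1,"xyz": [-4,4,0],"delta_rot": [0,0,0.34]},
    {"hand": 1,"xyz": [-5,5,0],"delta_rot": [0,0,0.43]},
    {"hand": 1,"xyz": [-6,6,0],"delta_rot": [0,0,0.52]},
    {"hand": 1,"xyz": [-7,7,0],"delta_rot": [0,0,0.61]},
    {"hand": 1,"xyz": [-8,8,0],"delta_rot": [0,0,0.7]},
    {"hand": 1,"xyz": [-9.5,9.5,0],"delta_rot": [0,0,0.79]},
    {"hand": 1,"xyz": [-10.85,10.9,1],"delta_rot": [0,0,0.87]},
    {"hand": 1,"xyz": [-10.85,10.9,1],"delta_rot": [0,0,0.887]},
    {"hand": 1,"xyz": [-10.85,10.9,1],"delta_rot": [0,0,0.887]}
  ]
}}

```text
clock: 34.1
position: [480.1, 401.5, 179.6]
ee_rot: [0.07, 0.998, -0.001, -0.001]
contact_force: [0.1, -1.0, 0.4]
gripper_width: 85.3
```

```bash
python3 -c "
from h import *
go(480.7,403.3,80,-188)"
```

```text
t 34.1 pos [480.1 401.5 179.6] yaw 172.0 w 85.3 F [ 0.1 -1.   0.4] j [ 0.95  0.44 -0.09 -0.   -1.04 -1.09]
xyz cm [-0.05  0.21  9.96] rot [-0.002 -0.002  0.   ] |d|mm 100
```

Call:
{"api": "apply_moves", "payload": {
  "steps": [
    {"hand": 1,"xyz": [-0.05,0.1,2.5],"delta_rot": [0,0,0]},
    {"hand": 1,"xyz": [-0.05,0.1,5],"delta_rot": [0,0,0]},
    {"hand": 1,"xyz": [-0.05,0.1,7.5],"delta_rot": [0,0,0]},
    {"hand": 1,"xyz": [-0.05,0.1,10],"delta_rot": [0,0,0]},
    {"hand": 1,"xyz": [-0.05,0.1,11],"delta_rot": [0,0,0]},
    {"hand": 1,"xyz": [-0.05,0.1,11],"delta_rot": [0,0,0]},
    {"hand": 1,"xyz": [-0.05,0.1,11],"delta_rot": [0,0,0]}
  ]
}}

```text
clock: 34.68
position: [481.5, 402.7, 71.4]
ee_rot: [0.07, 0.998, -0.0, 0.0]
contact_force: [0.4, 1.0, 0.7]
gripper_width: 84.9
```

```bash
python3 -c "
from h import *
go(480.7,403.3,28,-188)
from bench import get_image
p=get_image('scene'); cv2.imwrite('pics/j1.png',cv2.resize(p['frame'][240:330,200:300],None,fx=6.5,fy=6.5))
p=get_image('top'); cv2.imwrite('pics/j2.png',cv2.resize(p['frame'][160:240,130:250],None,fx=6,fy=6))"
```

```text
t 34.68 pos [481.5 402.7  71.4] yaw 172.0 w 84.9 F [0.4 1.  0.7] j [ 0.95  0.56 -0.2   0.   -0.81 -1.1 ]
xyz cm [0.09 0.05 4.34] rot [-0.     0.    -0.001] |d|mm 43
```

View pics/j1.png

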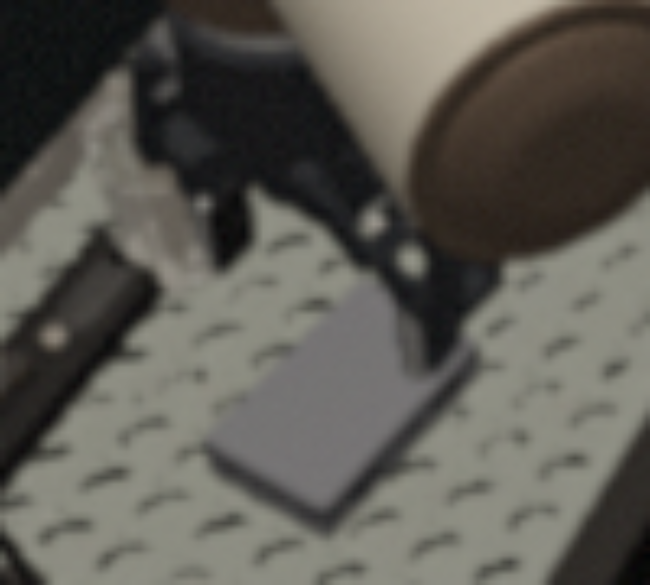

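View pics/j2.png

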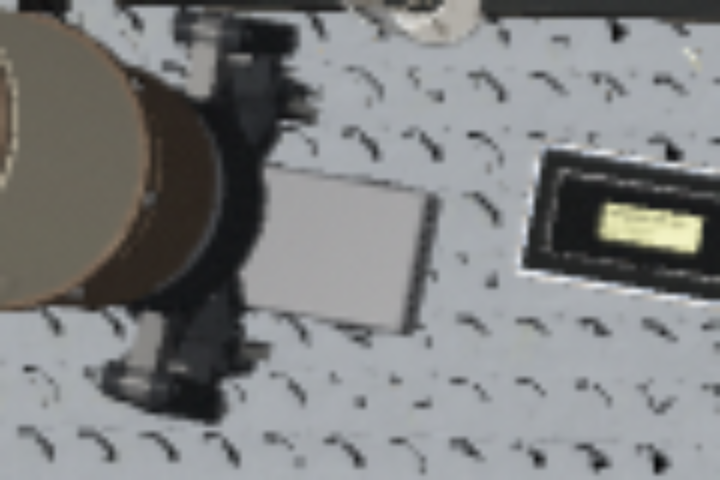

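Call:
{"api": "apply_moves", "payload": {
  "steps": [
    {"hand": 1,"xyz": [0,0,1.5],"delta_rot": [0,0,0]},
    {"hand": 1,"xyz": [0,0,3],"delta_rot": [0,0,0]},
    {"hand": 1,"xyz": [0,0,4],"delta_rot": [0,0,0]},
    {"hand": 1,"xyz": [0,0,4.2],"delta_rot": [0,0,0]},
    {"hand": 1,"xyz": [0,0,4.2],"delta_rot": [0,0,0]},
    {"hand": 1,"xyz": [0,0,4.2],"delta_rot": [0,0,0]}
  ]
}}

```text
clock: 35.28
position: [481.4, 403.8, 29.8]
ee_rot: [0.07, 0.998, 0.001, 0.001]
contact_force: [0.6, -0.2, -0.5]
gripper_width: 85.6
```

Call:
{"api": "apply_moves", "payload": {
  "steps": [
    {"hand": 0.7,"xyz": [0,0,0],"delta_rot": [0,0,0]},
    {"hand": 0.6,"xyz": [0,0,0],"delta_rot": [0,0,0]},
    {"hand": 0.4,"xyz": [0,0,0],"delta_rot": [0,0,0]},
    {"hand": 0,"xyz": [0,0,0],"delta_rot": [0,0,0]},
    {"hand": 0,"xyz": [0,0,0],"delta_rot": [0,0,0]},
    {"hand": 0,"xyz": [0,0,0],"delta_rot": [0,0,0]},
    {"hand": 0,"xyz": [0,0,0],"delta_rot": [0,0,0]}
  ]
}}

```text
clock: 35.87
position: [481.5, 404.0, 30.1]
ee_rot: [0.07, 0.998, 0.001, 0.001]
contact_force: [-1.1, 0.7, 5.4]
gripper_width: 56.1
```

Call:
{"api": "apply_moves", "payload": {
  "steps": [
    {"hand": 0,"xyz": [0,0,-0.3],"delta_rot": [0,0,0]},
    {"hand": 0,"xyz": [0,0,-0.8],"delta_rot": [0,0,0]},
    {"hand": 0,"xyz": [0,0,-1.5],"delta_rot": [0,0,0]},
    {"hand": 0,"xyz": [0,0,-3],"delta_rot": [0,0,0]},
    {"hand": 0,"xyz": [0,0,-4.5],"delta_rot": [0,0,0]},
    {"hand": 0,"xyz": [0,0,-6.5],"delta_rot": [0,0,0]},
    {"hand": 0,"xyz": [0,0,-9],"delta_rot": [0,0,0]},
    {"hand": 0,"xyz": [0,0,-11.5],"delta_rot": [0,0,0]},
    {"hand": 0,"xyz": [0,0,-14],"delta_rot": [0,0,0]},
    {"hand": 0,"xyz": [0,0,-16],"delta_rot": [0,0,0]},
    {"hand": 0,"xyz": [0,0,-17],"delta_rot": [0,0,0]},
    {"hand": 0,"xyz": [0,0,-17],"delta_rot": [0,0,0]}
  ]
}}

```text
clock: 36.87
position: [481.7, 404.0, 201.8]
ee_rot: [0.07, 0.998, 0.002, 0.002]
contact_force: [0.6, -0.6, -0.6]
gripper_width: 56.4
```

```bash
python3 -c "
from h import *
go(477,180,200,-187.5)
from bench import get_image
p=get_image('scene'); cv2.imwrite('pics/j3.png',cv2.resize(p['frame'][180:330,180:330],None,fx=4,fy=4))"
```

```text
t 36.87 pos [481.7 404.  201.8] yaw 171.9 w 56.4 F [ 0.6 -0.6 -0.6] j [ 0.96  0.43 -0.06  0.   -1.08 -1.1 ]
xyz cm [ -2.68 -22.25   0.09] rot [ 0.005  0.003 -0.01 ] |d|mm 224
```

View pics/j3.png

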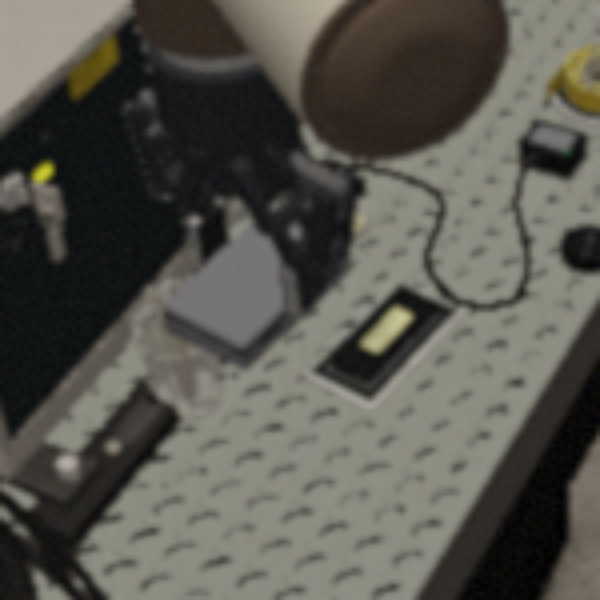

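Call:
{"api": "apply_moves", "payload": {
  "steps": [
    {"hand": 0,"xyz": [-0.1,-1,0],"delta_rot": [0,0,0]},
    {"hand": 0,"xyz": [-0.3,-2.5,0],"delta_rot": [0,0,0]},
    {"hand": 0,"xyz": [-0.6,-4.5,0],"delta_rot": [0,0,0]},
    {"hand": 0,"xyz": [-0.9,-7,0],"delta_rot": [0,0,0]},
    {"hand": 0,"xyz": [-1.2,-9.5,0],"delta_rot": [0,0,0]},
    {"hand": 0,"xyz": [-1.5,-12,0],"delta_rot": [0,0,0]},
    {"hand": 0,"xyz": [-1.8,-14.5,0],"delta_rot": [0,0,0]},
    {"hand": 0,"xyz": [-2.1,-17,0],"delta_rot": [0,0,0]},
    {"hand": 0,"xyz": [-2.3,-19.2,0],"delta_rot": [0,0,0]},
    {"hand": 0,"xyz": [-2.5,-21,0],"delta_rot": [0,0,0]},
    {"hand": 0,"xyz": [-2.7,-22.2,0],"delta_rot": [0,0,0]},
    {"hand": 0,"xyz": [-2.7,-22.2,0],"delta_rot": [0,0,0]}
  ]
}}

```text
clock: 37.92
position: [475.2, 176.4, 197.8]
ee_rot: [0.072, 0.997, -0.001, -0.001]
contact_force: [-0.4, 0.4, -0.7]
gripper_width: 56.1
```

```bash
python3 -c "
from h import *
go(472,-60,200,-187)"
```

```text
t 37.92 pos [475.2 176.4 197.8] yaw 171.8 w 56.1 F [-0.4  0.4 -0.7] j [ 0.68  0.24 -0.36 -0.   -0.98 -0.82]
xyz cm [ -3.07 -23.45  -0.17] rot [-0.002 -0.002 -0.022] |d|mm 236
```

Call:
{"api": "apply_moves", "payload": {
  "steps": [
    {"hand": 0,"xyz": [-0.1,-1,0],"delta_rot": [0,0,0]},
    {"hand": 0,"xyz": [-0.4,-3,0],"delta_rot": [0,0,0]},
    {"hand": 0,"xyz": [-0.7,-5.3,-0.2],"delta_rot": [0,0,0]},
    {"hand": 0,"xyz": [-1,-7.6,-0.2],"delta_rot": [0,0,0]},
    {"hand": 0,"xyz": [-1.3,-10,-0.2],"delta_rot": [0,0,0]},
    {"hand": 0,"xyz": [-1.6,-12.4,-0.2],"delta_rot": [0,0,0]},
    {"hand": 0,"xyz": [-1.9,-14.8,-0.2],"delta_rot": [0,0,0]},
    {"hand": 0,"xyz": [-2.3,-17.2,-0.2],"delta_rot": [0,0,0]},
    {"hand": 0,"xyz": [-2.6,-19.6,-0.2],"delta_rot": [0,0,0]},
    {"hand": 0,"xyz": [-2.9,-22,-0.2],"delta_rot": [0,0,-0.02]},
    {"hand": 0,"xyz": [-3.1,-23.4,-0.2],"delta_rot": [0,0,-0.02]},
    {"hand": 0,"xyz": [-3.1,-23.4,-0.2],"delta_rot": [0,0,-0.02]}
  ]
}}

```text
clock: 38.92
position: [473.8, -58.3, 200.3]
ee_rot: [0.062, 0.998, -0.0, -0.001]
contact_force: [0.9, 0.4, -1.2]
gripper_width: 56.3
```

```bash
python3 -c "
from h import *
go(471,-257,200,-186.6)"
```

```text
t 38.92 pos [473.8 -58.3 200.3] yaw 172.9 w 56.3 F [ 0.9  0.4 -1.2] j [ 0.22  0.18 -0.42  0.   -0.97 -0.34]
xyz cm [ -2.17 -19.75   0.04] rot [-0.001 -0.001 -0.008] |d|mm 199
```

Call:
{"api": "apply_moves", "payload": {
  "steps": [
    {"hand": 0,"xyz": [-0.1,-1,0],"delta_rot": [0,0,0]},
    {"hand": 0,"xyz": [-0.3,-2.8,0],"delta_rot": [0,0,0]},
    {"hand": 0,"xyz": [-0.5,-5,0],"delta_rot": [0,0,0]},
    {"hand": 0,"xyz": [-0.8,-7.2,0],"delta_rot": [0,0,0]},
    {"hand": 0,"xyz": [-1,-9.4,0],"delta_rot": [0,0,0]},
    {"hand": 0,"xyz": [-1.3,-11.6,0],"delta_rot": [0,0,0]},
    {"hand": 0,"xyz": [-1.5,-13.8,0],"delta_rot": [0,0,0]},
    {"hand": 0,"xyz": [-1.8,-16,0],"delta_rot": [0,0,0]},
    {"hand": 0,"xyz": [-2,-18.2,0],"delta_rot": [0,0,0]},
    {"hand": 0,"xyz": [-2.2,-19.6,0],"delta_rot": [0,0,-0.008]},
    {"hand": 0,"xyz": [-2.2,-19.7,0],"delta_rot": [0,0,-0.008]},
    {"hand": 0,"xyz": [-2.2,-19.7,0],"delta_rot": [0,0,-0.008]}
  ]
}}

```text
clock: 39.92
position: [472.3, -254.8, 200.3]
ee_rot: [0.057, 0.998, 0.0, -0.0]
contact_force: [0.0, 0.9, -1.0]
gripper_width: 56.0
```

```bash
python3 -c "
from h import *
go(471,-257,60,-186.6)"
```

```text
t 39.92 pos [ 472.3 -254.8  200.3] yaw 173.5 w 56.0 F [ 0.   0.9 -1. ] j [-0.19  0.28 -0.29 -0.   -1.    0.08]
xyz cm [ 0.09 -0.24 14.03] rot [ 0.    -0.001  0.001] |d|mm 140
```

Call:
{"api": "apply_moves", "payload": {
  "steps": [
    {"hand": 0,"xyz": [0.05,-0.1,1],"delta_rot": [0,0,0]},
    {"hand": 0,"xyz": [0.05,-0.15,3],"delta_rot": [0,0,0]},
    {"hand": 0,"xyz": [0.05,-0.15,5.5],"delta_rot": [0,0,0]},
    {"hand": 0,"xyz": [0.05,-0.15,8],"delta_rot": [0,0,0]},
    {"hand": 0,"xyz": [0.05,-0.15,10.5],"delta_rot": [0,0,0]},
    {"hand": 0,"xyz": [0.05,-0.15,12.8],"delta_rot": [0,0,0]},
    {"hand": 0,"xyz": [0.05,-0.15,14.5],"delta_rot": [0,0,0]},
    {"hand": 0,"xyz": [0.05,-0.15,15],"delta_rot": [0,0,0]},
    {"hand": 0,"xyz": [0.05,-0.15,15],"delta_rot": [0,0,0]},
    {"hand": 0,"xyz": [0.05,-0.15,15],"delta_rot": [0,0,0]},
    {"hand": 0,"xyz": [0.05,-0.15,15],"delta_rot": [0,0,0]}
  ]
}}

```text
clock: 40.83
position: [472.7, -256.0, 52.0]
ee_rot: [0.056, 0.998, -0.0, 0.001]
contact_force: [-0.3, -0.4, -1.3]
gripper_width: 56.3
```

```bash
python3 -c "
from h import *
go(471,-257,37,-186.6)
from bench import get_image
p=get_image('scene'); cv2.imwrite('pics/k1.png',cv2.resize(p['frame'][120:200,300:420],None,fx=6,fy=6))
p=get_image('top'); cv2.imwrite('pics/k2.png',cv2.resize(p['frame'][160:250,390:520],None,fx=6,fy=6))"
```

```text
t 40.83 pos [ 472.7 -256.    52. ] yaw 173.6 w 56.3 F [-0.3 -0.4 -1.3] j [-0.19  0.47 -0.45  0.   -0.65  0.08]
xyz cm [ 0.16 -0.12  1.5 ] rot [-0.     0.003  0.003] |d|mm 15
```

View pics/k1.png

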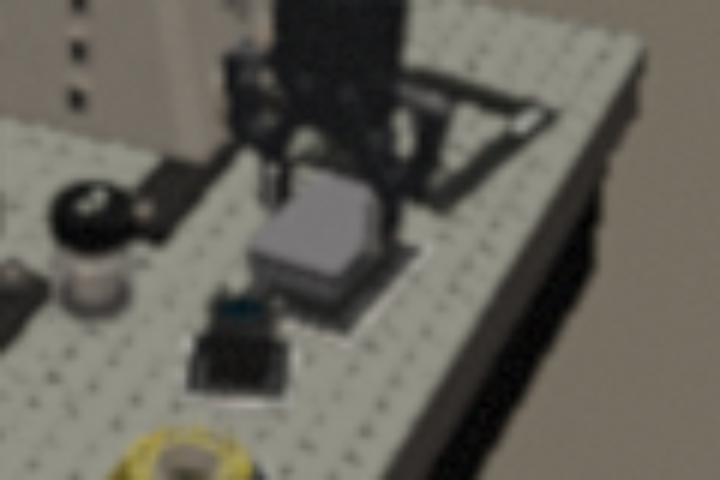

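View pics/k2.png

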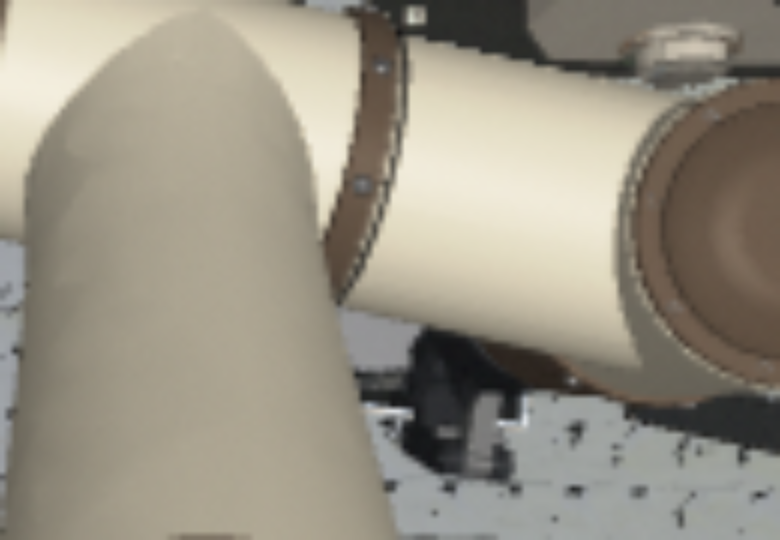

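Call:
{"api": "apply_moves", "payload": {
  "steps": [
    {"hand": 0,"xyz": [0.1,-0.05,0.5],"delta_rot": [0,0,0]},
    {"hand": 0,"xyz": [0.1,-0.05,1.0],"delta_rot": [0,0,0]},
    {"hand": 0,"xyz": [0.1,-0.05,1.3],"delta_rot": [0,0,0]},
    {"hand": 0,"xyz": [0.1,-0.05,1.3],"delta_rot": [0,0,0]},
    {"hand": 0,"xyz": [0.1,-0.05,1.3],"delta_rot": [0,0,0]}
  ]
}}

```text
clock: 41.35
position: [470.4, -256.5, 37.5]
ee_rot: [0.056, 0.998, 0.0, -0.0]
contact_force: [0.6, 0.3, -1.2]
gripper_width: 56.4
```

Call:
{"api": "apply_moves", "payload": {
  "steps": [
    {"hand": 0,"xyz": [0,0,0.05],"delta_rot": [0,0,0]},
    {"hand": 0,"xyz": [0,0,0.1],"delta_rot": [0,0,0]},
    {"hand": 0,"xyz": [0,0,0.1],"delta_rot": [0,0,0]}
  ]
}}

```text
clock: 41.6
position: [470.6, -256.5, 36.8]
ee_rot: [0.056, 0.998, -0.0, 0.0]
contact_force: [-0.3, 0.1, -0.8]
gripper_width: 55.8
```

Call:
{"api": "apply_moves", "payload": {
  "steps": [
    {"hand": 0,"xyz": [0,0,0.05],"delta_rot": [0,0,0]},
    {"hand": 0,"xyz": [0,0,0.1],"delta_rot": [0,0,0]},
    {"hand": 0,"xyz": [0,0,0.1],"delta_rot": [0,0,0]}
  ]
}}

```text
clock: 41.85
position: [470.6, -256.4, 35.8]
ee_rot: [0.056, 0.998, 0.0, -0.0]
contact_force: [0.2, 0.6, -0.6]
gripper_width: 55.9
```

Call:
{"api": "apply_moves", "payload": {
  "steps": [
    {"hand": 0,"xyz": [0,0,0.05],"delta_rot": [0,0,0]},
    {"hand": 0,"xyz": [0,0,0.1],"delta_rot": [0,0,0]},
    {"hand": 0,"xyz": [0,0,0.1],"delta_rot": [0,0,0]}
  ]
}}

```text
clock: 42.1
position: [470.7, -256.4, 35.1]
ee_rot: [0.056, 0.998, -0.0, 0.0]
contact_force: [-1.3, -0.1, 2.1]
gripper_width: 56.7
```

Contact at 35.1 as predicted. Release and rise.

Call:
{"api": "apply_moves", "payload": {
  "steps": [
    {"hand": 0.8,"xyz": [0,0,0],"delta_rot": [0,0,0]},
    {"hand": 0.9,"xyz": [0,0,0],"delta_rot": [0,0,0]},
    {"hand": 0.9,"xyz": [0,0,0],"delta_rot": [0,0,0]},
    {"hand": 0.9,"xyz": [0,0,0],"delta_rot": [0,0,0]},
    {"hand": 0.9,"xyz": [0,0,-0.3],"delta_rot": [0,0,0]},
    {"hand": 0.9,"xyz": [0,0,-1],"delta_rot": [0,0,0]},
    {"hand": 0.9,"xyz": [0,0,-3],"delta_rot": [0,0,0]},
    {"hand": 0.9,"xyz": [0,0,-6],"delta_rot": [0,0,0]},
    {"hand": 0.9,"xyz": [0,0,-9],"delta_rot": [0,0,0]},
    {"hand": 0.9,"xyz": [0,0,-12],"delta_rot": [0,0,0]},
    {"hand": 0.9,"xyz": [0,0,-16],"delta_rot": [0,0,0]},
    {"hand": 0.9,"xyz": [0,0,-18],"delta_rot": [0,0,0]}
  ]
}}

```text
clock: 43.1
position: [472.0, -257.2, 220.4]
ee_rot: [0.056, 0.998, -0.001, 0.004]
contact_force: [0.9, -0.5, 0.9]
gripper_width: 76.6
```

Call:
{"api": "apply_moves", "payload": {
  "steps": [
    {"hand": 0.9,"xyz": [0,2,0],"delta_rot": [0,0,0]},
    {"hand": 0.9,"xyz": [0,5,0],"delta_rot": [0,0,0]},
    {"hand": 0.9,"xyz": [0,8,0],"delta_rot": [0,0,0]},
    {"hand": 0.9,"xyz": [0,11,0],"delta_rot": [0,0,0]},
    {"hand": 0.9,"xyz": [0,14,0],"delta_rot": [0,0,0]},
    {"hand": 0.9,"xyz": [0,17,0],"delta_rot": [0,0,0]},
    {"hand": 0.9,"xyz": [0,20,0],"delta_rot": [0,0,0]},
    {"hand": 0.9,"xyz": [0,23,0],"delta_rot": [0,0,0]},
    {"hand": 0.9,"xyz": [0,26,0],"delta_rot": [0,0,0]},
    {"hand": 0.9,"xyz": [0,29,0],"delta_rot": [0,0,0]},
    {"hand": 0.9,"xyz": [0,29,0],"delta_rot": [0,0,0]},
    {"hand": 0.9,"xyz": [0,29,0],"delta_rot": [0,0,0]}
  ]
}}

```text
clock: 44.1
position: [503.3, 33.0, 215.4]
ee_rot: [0.055, 0.998, 0.0, 0.0]
contact_force: [-1.1, -0.1, 0.4]
gripper_width: 76.8
```

```bash
python3 -c "
from h import *
go(471,30,200,-186.6)
from bench import get_image,nets
t=get_image('top');p=get_image('scene')
L=[(circ((465.2,-40),65,24),(0,0,255))]+[(box((470.9,-256.8),-.115,58,92,5,27)[1],(0,255,0))]+[(b,(0,255,255)) for b in box((482.9,-150.1),.313,38,38,5,43)]
overlay(t,L,(340,170,480,250),5.5,'pics/l1.png');overlay(p,L,(300,130,400,220),6,'pics/l2.png')
for l in 'filter_cube_mid slide_case_mid tape_roll_mid parts_case_mid lens_cleaner dust_cap'.split():
  for q in (t,p): print(l,[(r['xyz'],r['confidence']) for r in nets.pinpoint(q,l)][:2])
"
```

```text
t 44.1 pos [503.3  33.  215.4] yaw 173.7 w 76.8 F [-1.1 -0.1  0.4] j [ 0.39  0.21 -0.34  0.   -1.02 -0.5 ]
xyz cm [ 3.18 -0.66  1.54] rot [0.    0.001 0.005] |d|mm 36
filter_cube_mid [([477.9, -149.0, 26.2], 0.54)]
filter_cube_mid [([484.8, -145.5, 21.8], 0.73), ([492.8, 267.8, 2.5], 0.62)]
slide_case_mid []
slide_case_mid [([491.7, 270.6, 7.7], 0.62)]
tape_roll_mid [([466.8, -40.3, 14.1], 0.92)]
tape_roll_mid [([466.6, -34.2, 17.2], 0.84)]
parts_case_mid [([463.9, -36.8, 15.2], 0.58), ([471.2, -258.8, 18.3], 0.57)]
parts_case_mid [([470.2, -258.6, 11.5], 0.75)]
lens_cleaner []
lens_cleaner [([564.9, 45.1, -0.0], 0.93)]
dust_cap [([402.3, 133.9, -0.7], 0.71)]
dust_cap [([401.6, 135.0, -2.1], 0.42)]
```

View pics/l1.png

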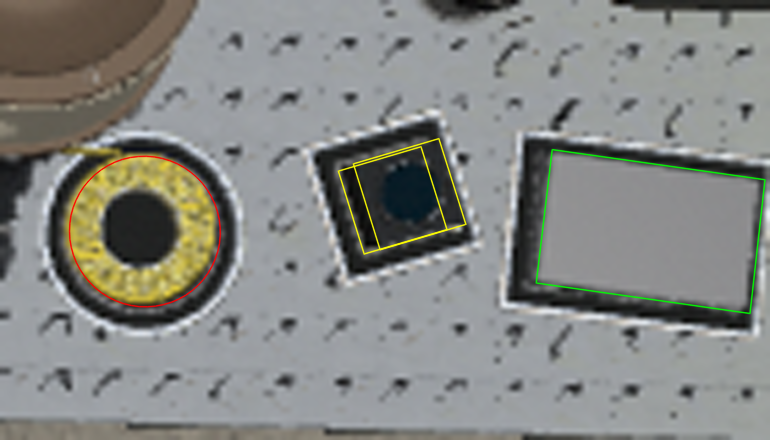

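View pics/l2.png

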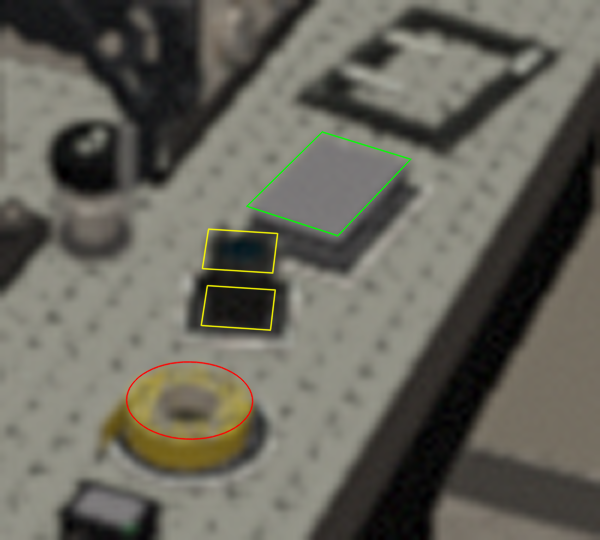

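```bash
python3 -c "
from bench import workorder
print(workorder.job_done())"
```

```text
the job is handed in; nothing more can be done
None
```

I took the pile apart from the top down and set each thing on its own pad: filter cube, slide case, tape roll, then parts case. The job was handed in at about 44 s. No verdict came back.

**Placing:** In the last top picture, the cube, roll and parts case lie within about 2–3 mm of their pad centres. The parts case is aligned with its pad's length. The slide case was hidden by the arm in that picture. Checked just after it was set down, it matched its pad's centre and direction to within about 1–2 mm. Each thing touched its pad within about 1 mm of the height I expected.

**Bystanders and arm:** The networks put the lens cleaner and dust cap within about 4 mm of where they started, which is within their error. The arm ended about 215 mm up, with the gripper open and touching nothing.

**Disagreements:**
- The scene camera read about 2–4 mm off the top camera throughout, so I trusted the top view.
- The networks gave a few false hits. The last was a "parts case" reported on the tape pad in the top view, with the true position second. The pictures show these are wrong.

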